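# Load and clamp the pressure pot

### The job

Get the pressure pot ready for its run: put every whole (blue-capped) jar into the pot, then swing the bridge fully over it and screw the knurled knob down clockwise until it stops tight. Get rid of every broken jar through the sprung flap of the broken-glass bin, and let the flap shut again. Leave the crucible and the stopper on the bench.

Things in the scene. Friction and masses are not known exactly. Their poses are not given: they have to be found in the camera images.
- whole_1: whole sample jar: amber glass cylinder with a blue screw cap, closed, 34 mm diameter, 42 mm high, 60 g; origin at the centre of its underside, z up through the cap. Stands upright on the bench. May be absent (then there is no such jar).
- whole_2: whole sample jar: amber glass cylinder with a blue screw cap, closed, 34 mm diameter, 42 mm high, 60 g; origin at the centre of its underside, z up through the cap. Stands upright on the bench. May be absent (then there is no such jar).
- whole_3: whole sample jar: amber glass cylinder with a blue screw cap, closed, 34 mm diameter, 42 mm high, 60 g; origin at the centre of its underside, z up through the cap. Stands upright on the bench. May be absent (then there is no such jar).
- broken_1: broken sample jar: amber glass stump with a jagged open rim and no cap, 34 mm diameter, 30 mm high, 45 g; origin at the centre of its underside, z up through the rim. Stands upright on the bench. May be absent (then there is no such jar).
- broken_2: broken sample jar: amber glass stump with a jagged open rim and no cap, 34 mm diameter, 30 mm high, 45 g; origin at the centre of its underside, z up through the rim. Stands upright on the bench. May be absent (then there is no such jar).
- broken_3: broken sample jar: amber glass stump with a jagged open rim and no cap, 34 mm diameter, 30 mm high, 45 g; origin at the centre of its underside, z up through the rim. Stands upright on the bench. May be absent (then there is no such jar).
- pot: fixed pressure pot on a grey base plate 12 mm thick (170 mm along x, 310 mm along y). Origin on the bench under the pot's axis. Aluminium pot: open top, inner radius 65 mm, outer 72 mm, rim 62 mm above the bench. The bridge's pivot post (28 mm diameter) stands 125 mm from the axis along the body's -y.
- pot_floor (a point): centre of the pot's inner floor, 12 mm above the bench, 50 mm below the rim; three jars fit side by side, 34 mm or so off the centre.
- bridge (a joint): angle (rad) of the blue bridge, a level bar 30 mm wide, 85 to 100 mm above the bench, swinging about the post. 125 mm from the post it carries the knob on top and a lid disc (140 mm diameter) below. 0: fully aside, along the pot's -x; grows clockwise seen from above; 1.571: at its stop, lid centred over the pot. Stiff (0.25 N m), stays where left; push it or lead it by the knob.
- bridge_hinge (a point): on the vertical axis of the bridge's pivot post, at the bridge's top face, 100 mm above the bench.
- knob (a joint): turn (rad) of the black knurled knob on the bridge: grows clockwise seen from above and lowers knob and lid by 2 mm per rad; starts slack, at 0 to 0.8, and comes to its tight stop at 5.0 with the lid home on the pot's rim. Friction 0.12 N m; stays where it is left. Takes several grasps.
- knob_top (a point): centre of the knob's top face, on its axis. The knob is a plain cylinder 44 mm in diameter and 34 mm high below this point, with 12 mm (slack) to 2 mm (tight) of air between its underside and the bridge. The top stands 146 mm (slack) to 136 mm (tight) above the bench.
- bin: fixed broken-glass bin, yellow box with a red top, 150 mm along its x, 130 mm along its y, 170 mm high, closed but for the slot in its top. Origin at the centre of its underside.
- slot (a point): centre of the slot in the bin's top, 170 mm above the bench: 100 mm along the bin's x by 80 mm along its y, closed by the steel flap. The glass drops to the bin's floor, hidden.
- flap (a joint): angle (rad) of the sprung flap filling the slot, hinged on the bin's +x side: 0 shut and level, grows as it is pressed down into the bin, at most 1.45. Sprung shut (0.1 to 0.24 N m); a jar laid on it does not open it. Fingertips 45 to 50 mm below the bin's top at mid-slot, one finger on the hinge side, hold it out of the jar's way while the jar is let go.
- crucible: bystander among the jars: white porcelain crucible, solid cone widening upward from 24 to 38 mm diameter, 30 mm high; origin at the centre of its underside.
- stopper: bystander among the jars: green rubber stopper, cone widening upward from 28 to 36 mm diameter, 28 mm high; origin at the centre of its underside.
There are look-alikes about, which are no part of the job. What is shaped like the broken_1 but red or yellow is not meant.

How it is judged:
By the outcome, as a careful person would: the job done as asked, in the order asked, and still so for the second after the job is handed in, with the robot touching nothing.
Of whole_1, whole_2, whole_3 only 2 to 3 are there at a start; the rules pass over those that are not, and their reading is None.
Of broken_1, broken_2, broken_3 only 2 to 3 are there at a start; the rules pass over those that are not, and their reading is None.
At some moment in a run one of whole_1, whole_2, whole_3, broken_1, broken_2, broken_3 may be knocked a few centimetres aside while the robot is not near it.
Once in a run the grip may slacken for a moment while it holds something.
It also fails if it takes over 210 s, if anything falls off the work surface, if the arm or the gripper's body presses on something with over 40 N, if the wrist force passes 120 N, or if a joint passes its speed limit or range.

### The arm

A 6-joint arm with a two-finger parallel gripper is mounted at the origin on the work surface. World frame = base frame: x ahead of the robot, y to its left, z up, the work surface at z = 0. Lengths are in mm, angles in rad, forces in N, time in s.
With the tool pointing down it reaches from about 300 to 775 mm from the base axis. Payload 14.6 kg.
Tool frame: the origin (TCP) lies at the very end of the fingers, on their centre line; the grasp point (between the pads) lies manip.grasp_offset behind it (manip.grasp_offset is the distance from the TCP to the grasp point, in mm); z points along the fingers, y is the direction in which the jaws open and shut (so a half turn about z gives the same grasp; the last joint's range is limited). The gripper opens to 94 mm and grips with 3 to 60 N. Pads are 16 mm wide; open, the fingers measure 119 mm over their backs; the gripper's body (75 mm by 177 mm) begins 78 mm behind the grasp point.
Start: joints at [1.097, 0.3, 1.521, -0, 1.321, -0.067], TCP at [217.616, 505.106, 205.446] pointing down, gripper open.
Joint ranges: [-3.03, 3.03], [-0.79, 2.21], [0.23, 2.52], [-1.04, 4.18], [0, 3.07], [-2.55, 2.55]. Speed limits (rad/s): [2.22, 2.22, 2.57, 3.14, 3.14, 3.14].

### API

Orientations are given as [roll, pitch, yaw] about the fixed x, y, z axes, in that order (R = Rz(yaw) Ry(pitch) Rx(roll)).
In Python, from cell import manip gives the robot as it stands.
- The arm moves only by the tool send_rows, never from a script. Its argument "commands" is a list of rows, each a list of 2 entries, a list of its own where there are three numbers: the shift along the tool's x, y, z in m, then the turn about the tool's z in rad. A call has exactly 8 rows; each row is the pose to reach, as a shift and turn from the pose commanded when the call began, along the tool's axes at that moment; what a row does not reach only later rows make up. A row lasts 1/12 s, in which the tool goes at most 41.7 mm and 7.16 degrees, less where a joint would pass 70% of its speed; a pose out of reach is approached as far as the arm can. A call with a gripper value outside its range is refused whole. "hand" is the closure, from -1 (fully open) to 1 (shut), so that 0 is half open, set as the call begins (left out, the last holds). The fingers move at their own pace and stop on an object; "force" is the grip in N (left out, the last holds). Time passes only in rows, so rows that repeat a pose let the fingers close, or fill a call up. It gives the time, the measured TCP pose, the force and the opening at its end, in the units of the state.
- manip.read_state(): the state, without advancing time (a new reading comes with each control period).
- manip.camera(name): name is "scene" or "top" or "wrist"; returns the picture (384x512x3 uint8, red, green, blue); there is no depth.
- manip.camera_model(name): a dict with "K" (3x3 intrinsics, pixels), "k1" (the pictures are not rectified: a ray, as slopes to the right and down, at radius r is drawn at 1 + k1 r^2 times it, then the intrinsics apply), "eye" and "attitude" of the camera in the world; the wrist camera has in their place "mount" (4x4, takes a point from camera to tool coordinates, whose origin is the TCP and whose axes are the flange's). Camera axes: x right, y down, z forward; pixel columns grow to the right and rows downward; lengths in mm; the calibration is good to about 2 mm. A picture is of the moment at which its call begins: read the wrist's pose just before it. camera_model takes no time and is no camera call.
- manip.sign_off(): hands the job in, once; it reports no verdict.
The state is a dict: "clock": time; "joints": joint angles; "qd": joint speeds; "effort": joint torques, N m; "eef_pos": TCP position; "eef_rot": TCP orientation; "wrist_force": force on the tool from outside, world axes, zero at the start; "moment": the same for the moment, N m; "finger_gap": finger opening in mm.
Only numpy, scipy, OpenCV 4.12 (cv2) and the standard library are available. Lean on these libraries where they do the work, as an engineer would, in place of code of your own. Each camera call takes 0.05 s, during which the arm holds its last target.

## Working session

There is one attempt and no reset: what is moved stays moved. The work goes in short steps, Python scripts to look and compute and a tool call to move; the robot and the scene stay as the last step left them, time stands still between calls to the robot, and variables do not carry over. Pictures are saved under pics/ and viewed, and the job is handed in when it is done.

Besides the shell and the picture viewer there is one more tool, called as name([rows], argument=value, ...), one row to a line, values as JSON. send_rows: Moves the arm, as the interface text tells. Its arguments: {"type":"object","properties":{"commands":{"type":"array","items":{"type":"array"}},"hand":{"type":"number"},"force":{"type":"number"}},"required":["commands"]}

```bash
ls -la; mkdir -p pics; cat > h.py <<'E'
import numpy as np, cv2
from scipy.spatial.transform import Rotation as R
from cell import manip
def snap(n,f):
    im=manip.camera(n); cv2.imwrite('pics/'+f,cv2.cvtColor(im,cv2.COLOR_RGB2BGR)); return im
E
python3 - <<'E'
from h import *
s=manip.read_state(); print(s); print(manip.grasp_offset)
for n in("scene","top","wrist"): print(n,manip.camera_model(n)); snap(n,n+'0.png')
E
```

```text
total 12
drwxr-xr-x  3 agent agent 4096 Dec  7 09:49 .
drwxr-xr-x 23 root  root  4096 Dec  7 09:49 ..
drwxr-xr-x  2 agent agent 4096 Dec  7 09:49 pics
{'clock': 0.0, 'joints': array([ 1.09739388e+00,  3.00520650e-01,  1.52161488e+00,  1.86763861e-05,
        1.32070793e+00, -6.65584042e-02]), 'qd': array([ 0.00073584, -0.0010795 ,  0.00025418,  0.00069914, -0.00041961,
       -0.0012679 ]), 'effort': array([ 1.12009740e-03, -5.31801260e+01, -3.52730262e+01,  7.08900648e-02,
        2.44285783e-02, -1.34037778e-04]), 'eef_pos': array([217.4913559 , 504.86589921, 204.84486139]), 'eef_rot': array([-3.14034582e+00, -1.01239898e-04,  2.73474391e+00]), 'wrist_force': array([0.44285677, 0.42531045, 0.11807141]), 'moment': array([ 0.02131256, -0.01078129,  0.02981806]), 'finger_gap': 93.9491574032459}
18.8
scene {'K': array([[438.04260084,   0.        , 253.58059892],
       [  0.        , 438.04260084, 186.47654007],
       [  0.        ,   0.        ,   1.        ]]), 'k1': -0.15107415844682473, 'eye': array([1213.37480203,  328.2843927 ,  745.69808152]), 'attitude': array([-2.28032585,  0
[... 186 characters left out ...]
]]), 'k1': 0.0007835946640256077, 'eye': array([ 377.70300512,    6.50399733, 1189.77121645]), 'attitude': array([-2.96728911,  0.019095  , -1.58218836])}
wrist {'K': array([[270.81426535,   0.        , 252.10210274],
       [  0.        , 270.81426535, 188.31509441],
       [  0.        ,   0.        ,   1.        ]]), 'k1': -0.05652581154064092, 'mount': array([[-7.00933847e-04, -9.58652070e-01, -2.84579895e-01,
         8.41713752e+01],
       [ 9.99999651e-01, -8.01511518e-04,  2.36970617e-04,
        -1.75270093e+00],
       [-4.55266437e-04, -2.84579630e-01,  9.58652297e-01,
        -1.80173693e+02],
       [ 0.00000000e+00,  0.00000000e+00,  0.00000000e+00,
         1.00000000e+00]])}
```

View pics/scene0.png

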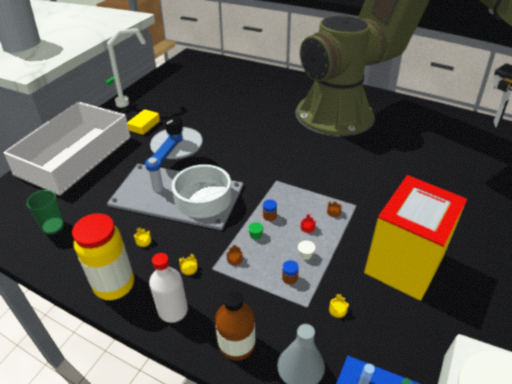

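View pics/top0.png

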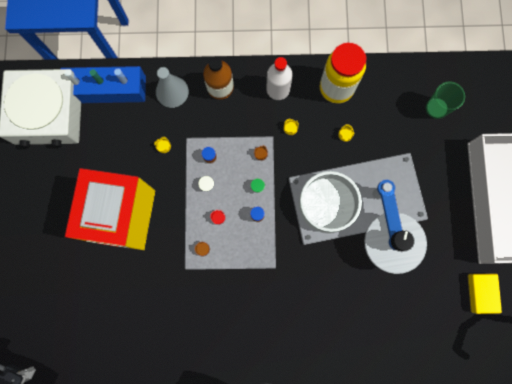

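View pics/wrist0.png

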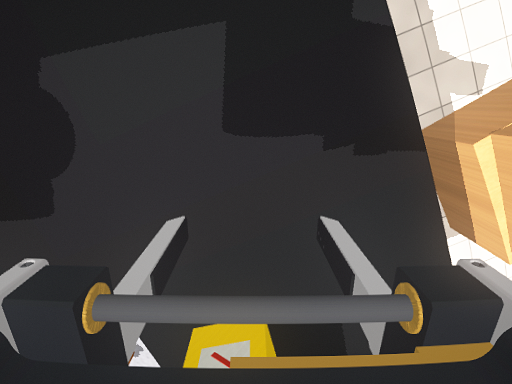

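The top view shows whole jars (blue caps) at (208,154) and (257,214), and broken amber stumps at (260,153) and (202,249). Look-alikes and bystanders are the red stump (218,217), white crucible (206,184), green stopper (257,186) and three yellow ducks (163,145), (291,127), (346,133). The bin is at (103,207), the pot at (330,201), the pivot at (388,188) and the knob at (403,240).

```bash
cat >> h.py <<'E'
def pose(n,s=None):
    m=manip.camera_model(n)
    if n=='wrist':
        s=s or manip.read_state(); T=np.eye(4); T[:3,:3]=R.from_euler('xyz',s['eef_rot']).as_matrix(); T[:3,3]=s['eef_pos']
        C=T@m['mount']; return m,C[:3,:3],C[:3,3]
    return m,R.from_euler('xyz',m['attitude']).as_matrix(),m['eye']
def ray(n,uv,s=None):
    m,Rc,e=pose(n,s); K=m['K']; d=(np.array(uv,float)-K[:2,2])/K[0,0]; rd=np.linalg.norm(d)
    r=rd
    for _ in range(30): r=rd/(1+m['k1']*r*r)
    if rd>0: d=d*(r/rd)
    return e,Rc@np.array([d[0],d[1],1.])
def plane(n,uv,z,s=None):
    e,d=ray(n,uv,s); return e+d*(z-e[2])/d[2]
def proj(n,p,s=None):
    m,Rc,e=pose(n,s); q=Rc.T@(np.array(p,float)-e); d=q[:2]/q[2]; d=d*(1+m['k1']*(d@d)); return m['K'][:2,:2]@d+m['K'][:2,2]
def tri(a,b):
    (e1,d1),(e2,d2)=a,b; A=np.stack([d1,-d2],1); t=np.linalg.lstsq(A,e2-e1,rcond=None)[0]
    p,q=e1+t[0]*d1,e2+t[1]*d2; return (p+q)/2,np.linalg.norm(p-q)
def blobs(im,cond,mn=15):
    h=cv2.cvtColor(im,cv2.COLOR_RGB2HSV).astype(int); m=cond(h[...,0],h[...,1],h[...,2]).astype(np.uint8)
    k,l,st,c=cv2.connectedComponentsWithStats(m); return [(c[i].round(1),st[i]) for i in range(1,k) if st[i][4]>=mn]
blue=lambda h,s,v:(h>105)&(h<125)&(s>150)&(v>60)
amber=lambda h,s,v:(h>5)&(h<16)&(s>130)&(v>50)
red=lambda h,s,v:((h<4)|(h>175))&(s>170)&(v>120)
E
python3 - <<'E'
from h import *
im=cv2.cvtColor(cv2.imread('pics/top0.png'),cv2.COLOR_BGR2RGB); sc=cv2.cvtColor(cv2.imread('pics/scene0.png'),cv2.COLOR_BGR2RGB)
for n,i in(('top',im),('scene',sc)):
  for nm,c,z in(('blue',blue,42),('amber',amber,25),('red',red,170)):
    for b,st in blobs(i,c): print(n,nm,b,st[:5],plane(n,b,z).round(0))
a=cv2.resize(im[110:280,50:290],None,fx=3.3,fy=3.3,interpolation=cv2.INTER_CUBIC); cv2.imwrite('pics/c1.png',a[...,::-1])
a=cv2.resize(im[140:280,280:440],None,fx=4,fy=4,interpolation=cv2.INTER_CUBIC); cv2.imwrite('pics/c2.png',a[...,::-1])
E
```

```text
top blue [54.  20.9] [   6    0  111   60 3522] [1032.  529.   42.]
top blue [119.   11.5] [109   0  19  25 208] [1055.  360.   42.]
top blue [109.8  84.7] [  61   66   85   37 2282] [855. 377.  42.]
top blue [208.1 153.2] [202 147  13  13 137] [673. 128.  42.]
top blue [390.  208.8] [378 180  24  58 611] [ 530. -306.   42.]
top blue [256.9 213.2] [251 207  13  14 143] [524.  11.  42.]
top amber [217.8  75.7] [203  61  29  28 515] [881. 106.  25.]
top amber [223.9  96.9] [216  92  16   8  24] [824.  90.  25.]
top amber [260.5 152.6] [254 146  13  14 142] [677.  -0.  25.]
top amber [ 92.7 228.7] [ 80 226  29   6  35] [494. 409.  25.]
top amber [ 82.5 239.4] [ 75 238  17   4  26] [468. 433.  25.]
top amber [201.6 248.5] [195 242  14  14 151] [443. 144.  25.]
top red [348.2  58.6] [332  43  35  33 855] [ 853. -199.  170.]
top red [280.3  62.8] [275  57  12  13 123] [846. -47. 170.]
top red [100.4 205.6] [  65  168   73   77 2372] [529. 345. 170.]
top red [217.4 216.9] [211 211  14  13 145] [501.  94. 170.]
top red [ 98.7 224.7] [ 86 223  25   5  35] [488. 347. 170.]
scene blue [163.3 15
[... 870 characters left out ...]
264 212  12   9  85] [546.  22.  25.]
scene amber [402.5 228.1] [389 222  28  13  28] [449. 315.  25.]
scene amber [ 97.4 240.7] [ 73 225  42  24  58] [ 793. -292.   25.]
scene amber [234.2 255.6] [227 246  15  19 220] [690.   6.  25.]
scene amber [289.4 279.2] [283 274  14  10  91] [695. 137.  25.]
scene amber [234.5 322.1] [ 215  303   40   38 1099] [833.  85.  25.]
scene amber [237.1 355.8] [221 348  33  12  96] [892. 123.  25.]
scene red [422.9 209. ] [ 378  175   89   70 2028] [534. 343. 170.]
scene red [ 92.7 229.4] [  72  213   42   34 1094] [ 860. -195.  170.]
scene red [307.8 224.5] [301 215  14  18 174] [670. 156. 170.]
scene red [159.8 260.5] [152 253  16  17 221] [862. -37. 170.]
```

View pics/c1.png

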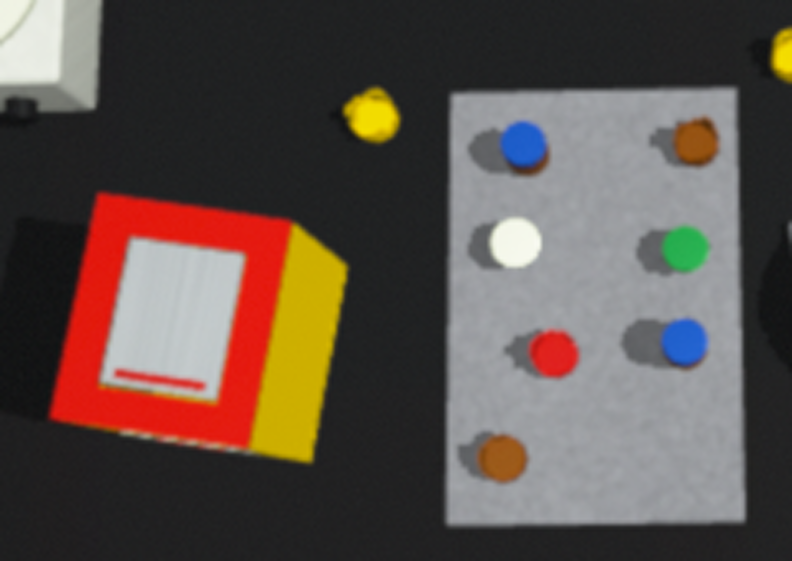

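View pics/c2.png

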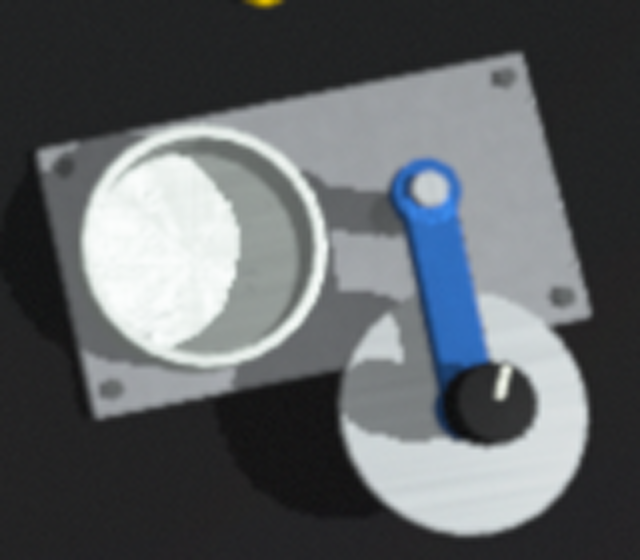

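```bash
cat >> h.py <<'E'
def go(p=None,yaw=None,tcp=None):
    """print tool-frame shift (m) and turn to target world p(mm), yaw"""
    s=manip.read_state(); Rt=R.from_euler('xyz',s['eef_rot']).as_matrix(); d=Rt.T@(np.array(p,float)-s['eef_pos'])/1000
    y0=s['eef_rot'][2]; t=0 if yaw is None else -((yaw-y0+np.pi)%(2*np.pi)-np.pi)
    j=s['joints']; print('shift',d.round(4),'turn',round(t,3),'j6 now',j[5].round(3),'yaw',round(y0,3),'pos',s['eef_pos'].round(1),'clk',round(s['clock'],2),'gap',round(s['finger_gap'],1),'F',s['wrist_force'].round(1))
E
python3 - <<'E'
from h import *
pot=plane('top',(331.2,201.2),62);post=plane('top',(387,186.8),100);kn=plane('top',(402.5,240.8),145)
print(pot,post,kn); d=pot-post; print(np.linalg.norm(d[:2]),np.linalg.norm((kn-post)[:2]))
yv=d[:2]/np.linalg.norm(d[:2]); yaw=np.arctan2(yv[1],yv[0])-np.pi/2; print('pot yaw',yaw)
k=(kn-post)[:2]; print('bridge angle',(np.pi+yaw)-np.arctan2(k[1],k[0])%(2*np.pi))
# plate corners z=12
f=lambda x,y,z,X0,Y0,s:plane('top',(x/s+X0,y/s+Y0),z)
P=[f(x,y,12,280,140,4) for x,y in((37,152),(522,53),(592,316),(95,418))]
for a,b in((0,1),(1,2),(2,3),(3,0)): v=(P[b]-P[a])[:2]; print(np.linalg.norm(v),np.degrees(np.arctan2(v[1],v[0])))
print('slot')
Q=[f(x,y,170,50,110,3.3) for x,y in((130,237),(246,254),(218,404),(100,386))]
for a in range(4): v=(Q[(a+1)%4]-Q[a])[:2]; print(np.linalg.norm(v),np.degrees(np.arctan2(v[1],v[0])))
print(np.mean(Q,0))
Q=[f(x,y,170,50,110,3.3) for x,y in((97,192),(294,221),(249,448),(50,418))]
for a in range(4): v=(Q[(a+1)%4]-Q[a])[:2]; print(np.linalg.norm(v),np.degrees(np.arctan2(v[1],v[0])))
print(np.mean(Q,0))
for n,u,w in(('A',(208.1,153.2),(290.1,266)),('B',(256.9,213.2),(269.5,204))): print(n,tri(ray('top',u),ray('scene',w)))
E
```

```text
[ 547.28298515 -164.50994357   62.        ] [ 572.90856637 -286.763986    100.        ] [ 446.95934887 -300.56965694  145.        ]
124.91085341872477 126.70359876309604
pot yaw 0.20661794312790338
bridge angle 0.0974408107084268
308.501422673969 -79.12233665846442
167.77519636660168 -169.36368436340723
308.5478431424122 100.810862773597
167.41566829639302 10.619982167134014
slot
77.72138961755316 -99.2236499432338
98.81388126323994 171.4122008786553
77.88439619984696 80.68607182188602
98.68949445059049 -8.681582659422451
[525.78238762 340.05482456 170.        ]
132.57465927291705 -99.32389830431039
149.6383398901521 170.52004761275222
130.77784170017952 80.84489051217805
150.02948299414476 -8.793122154957008
[526.64799749 340.75212714 170.        ]
A (array([673.90572936, 128.47433559,  39.02898196]), np.float64(0.7102385151204964))
B (array([524.07757975,  10.75383787,  39.48608501]), np.float64(0.4781426460423892))
```

```bash
python3 - <<'E'
from h import *
go((673,128,90),2.735); go((673,128,5),2.735)
E
```

```text
shift [-0.5675 -0.1659  0.1151] turn -0.0 j6 now -0.067 yaw 2.735 pos [217.5 504.9 205. ] clk 0.15 gap 93.9 F [ 0.  -0.4  0.6]
shift [-0.5675 -0.1658  0.2001] turn -0.0 j6 now -0.067 yaw 2.735 pos [217.5 504.9 205. ] clk 0.15 gap 93.9 F [ 0.  -0.4  0.6]
```

send_rows([
  [[-0.035, -0.01, 0], 0],
  [[-0.07, -0.02, 0], 0],
  [[-0.106, -0.031, 0], 0],
  [[-0.142, -0.041, 0], 0],
  [[-0.178, -0.052, 0], 0],
  [[-0.212, -0.062, 0], 0],
  [[-0.248, -0.072, 0], 0],
  [[-0.284, -0.083, 0], 0],
], hand=-0.36, force=25)

```text
clock: 0.82
eef_pos: [446.7, 315.1, 205.4]
eef_rot: [-3.142, -0.0, 2.735]
wrist_force: [0.3, 0.4, 0.7]
finger_gap: 63.9
```

send_rows([
  [[-0.035, -0.01, 0], 0],
  [[-0.07, -0.02, 0], 0],
  [[-0.106, -0.031, 0], 0],
  [[-0.142, -0.041, 0.02], 0],
  [[-0.178, -0.052, 0.045], 0],
  [[-0.212, -0.062, 0.07], 0],
  [[-0.248, -0.072, 0.095], 0],
  [[-0.284, -0.083, 0.115], 0],
])

```text
clock: 1.48
eef_pos: [667.4, 132.4, 93.3]
eef_rot: [-3.141, -0.001, 2.735]
wrist_force: [-0.1, 0.3, -0.4]
finger_gap: 64.1
```

```bash
python3 - <<'E'
from h import *
go((673,128,5),2.735); snap('wrist','w1.png'); im=snap('top','t1.png')
for b,st in blobs(im,blue)+blobs(im,amber,80): print(b,st[4],plane('top',b,40).round(0))
E
```

```text
shift [-0.007  -0.0017  0.0883] turn -0.0 j6 now -1.022 yaw 2.735 pos [667.4 132.4  93.3] clk 1.48 gap 64.1 F [-0.1  0.3 -0.4]
[54.  20.9] 3522 [1033.  530.   40.]
[119.   11.5] 208 [1056.  361.   40.]
[109.8  84.7] 2282 [856. 377.  40.]
[390.  208.7] 608 [ 531. -307.   40.]
[256.9 213.2] 143 [524.  11.  40.]
[217.9  75. ] 488 [876. 104.  40.]
[260.5 152.7] 142 [673.  -0.  40.]
```

View pics/w1.png

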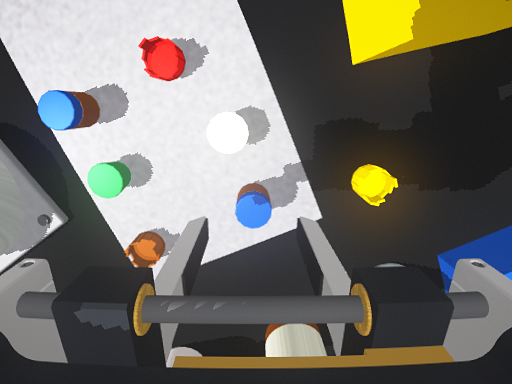

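The wrist view shows the blue cap of jar A at (252,208), centred between the fingers; descending.

send_rows([
  [[0, 0, 0.015], 0],
  [[0, 0, 0.035], 0],
  [[0, 0, 0.055], 0],
  [[0, 0, 0.07], 0],
  [[0, 0, 0.08], 0],
  [[0, 0, 0.085], 0],
  [[0, 0, 0.085], 0],
  [[0, 0, 0.085], 0],
])

```text
clock: 2.25
eef_pos: [667.2, 133.8, 11.2]
eef_rot: [3.141, 0.001, 2.735]
wrist_force: [-0.1, -0.6, 0.9]
finger_gap: 63.7
```

send_rows([
  [[0, 0, 0], 0],
  [[0, 0, 0], 0],
  [[0, 0, 0], 0],
  [[0, 0, 0], 0],
  [[0, 0, 0], 0],
  [[0, 0, -0.01], 0],
  [[0, 0, -0.03], 0],
  [[0, 0, -0.06], 0],
], hand=1, force=25)

```text
clock: 2.92
eef_pos: [665.6, 133.4, 69.3]
eef_rot: [-3.139, -0.004, 2.735]
wrist_force: [-0.4, -1.0, 0.8]
finger_gap: 33.0
```

```bash
python3 - <<'E'
from h import *
c,s=np.cos(.193),np.sin(.193)
for y in(34,-34):
  p=np.array([547.3-s*y,-164.5+c*y]); print(p); go((*p,140),1.764); go((*p,19),1.764)
snap('scene','s2.png')
E
```

```text
[ 540.77866218 -131.13126983]
shift [ 0.0102 -0.2925 -0.0701] turn 0.971 j6 now -1.02 yaw 2.735 pos [665.6 133.4  69.3] clk 2.92 gap 33.0 F [-0.4 -1.   0.8]
shift [ 0.0097 -0.2922  0.0509] turn 0.971 j6 now -1.02 yaw 2.735 pos [665.6 133.4  69.3] clk 2.92 gap 33.0 F [-0.4 -1.   0.8]
[ 553.82133782 -197.86873017]
shift [-0.0282 -0.3486 -0.0701] turn 0.971 j6 now -1.02 yaw 2.735 pos [665.6 133.4  69.3] clk 2.92 gap 33.0 F [-0.4 -1.   0.8]
shift [-0.0287 -0.3483  0.0509] turn 0.971 j6 now -1.02 yaw 2.735 pos [665.6 133.4  69.3] clk 2.92 gap 33.0 F [-0.4 -1.   0.8]
```

View pics/s2.png

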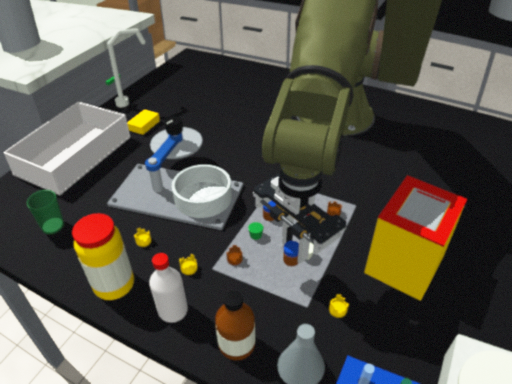

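send_rows([
  [[0, 0, -0.03], 0],
  [[0, -0.03, -0.06], 0.1],
  [[0.002, -0.07, -0.07], 0.22],
  [[0.004, -0.11, -0.07], 0.34],
  [[0.006, -0.15, -0.07], 0.46],
  [[0.007, -0.19, -0.07], 0.58],
  [[0.008, -0.225, -0.07], 0.7],
  [[0.009, -0.26, -0.07], 0.82],
])

```text
clock: 3.63
eef_pos: [554.7, -103.2, 141.4]
eef_rot: [3.141, 0.001, 1.909]
wrist_force: [-0.0, 0.8, -0.3]
finger_gap: 33.5
```

```bash
python3 - <<'E'
from h import *
go((540.8,-131.1,140),1.764)
E
```

```text
shift [-0.0217 -0.0224  0.0014] turn 0.145 j6 now -0.587 yaw 1.909 pos [ 554.7 -103.2  141.4] clk 3.63 gap 33.5 F [-0.   0.8 -0.3]
```

send_rows([
  [[-0.005, -0.005, 0], 0.06],
  [[-0.012, -0.013, 0], 0.14],
  [[-0.022, -0.022, 0], 0.145],
  [[-0.022, -0.022, 0], 0.145],
  [[-0.022, -0.022, 0], 0.145],
  [[-0.022, -0.022, 0], 0.145],
  [[-0.022, -0.022, 0], 0.145],
  [[-0.022, -0.022, 0], 0.145],
])

```text
clock: 4.3
eef_pos: [542.6, -129.1, 140.3]
eef_rot: [-3.142, -0.0, 1.771]
wrist_force: [-0.1, -0.3, -0.5]
finger_gap: 33.4
```

```bash
python3 - <<'E'
from h import *
go((540.8,-131.1,24),1.764); snap('wrist','w3.png'); snap('top','t3.png')
E
```

```text
shift [-0.0016 -0.0021  0.1163] turn 0.007 j6 now -0.5 yaw 1.771 pos [ 542.6 -129.1  140.3] clk 4.3 gap 33.4 F [-0.1 -0.3 -0.5]
```

View pics/w3.png

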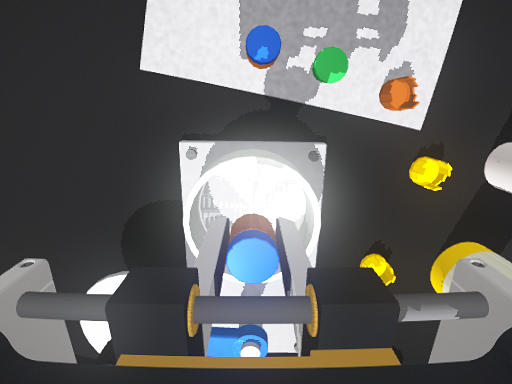

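Jar A is held at (252,255), above the pot, whose rim centre is about (255,205). Lowering.

send_rows([
  [[-0.002, -0.002, 0.02], 0],
  [[-0.002, -0.002, 0.045], 0],
  [[-0.002, -0.002, 0.07], 0],
  [[-0.002, -0.002, 0.09], 0],
  [[-0.002, -0.002, 0.105], 0],
  [[-0.002, -0.002, 0.115], 0],
  [[-0.002, -0.002, 0.115], 0],
  [[-0.002, -0.002, 0.115], 0],
])

```text
clock: 5.07
eef_pos: [541.0, -132.0, 25.6]
eef_rot: [-3.142, -0.0, 1.77]
wrist_force: [1.2, 1.2, -0.3]
finger_gap: 33.8
```

```bash
python3 - <<'E'
from h import *
go((540.8,-131.1,22),1.764)
E
```

```text
shift [ 0.001  -0.      0.0036] turn 0.006 j6 now -0.504 yaw 1.77 pos [ 541.  -132.    25.6] clk 5.07 gap 33.8 F [ 1.2  1.2 -0.3]
```

Lower slightly, open to about 48 mm, then lift.

send_rows([
  [[0, 0, 0.002], 0],
  [[0, 0, 0.003], 0],
  [[0, 0, 0.003], 0],
  [[0, 0, 0.003], 0],
  [[0, 0, 0.003], 0],
  [[0, 0, 0.003], 0],
  [[0, 0, 0.003], 0],
  [[0, 0, 0.003], 0],
])

```text
clock: 5.73
eef_pos: [540.8, -132.1, 22.4]
eef_rot: [3.142, 0.0, 1.77]
wrist_force: [-0.9, -0.3, 1.1]
finger_gap: 33.3
```

send_rows([
  [[0, 0, 0], 0],
  [[0, 0, 0], 0],
  [[0, 0, 0], 0],
  [[0, 0, 0], 0],
  [[0, 0, -0.01], 0],
  [[0, 0, -0.03], 0],
  [[0, 0, -0.06], 0],
  [[0, 0, -0.1], 0],
], hand=0)

```text
clock: 6.4
eef_pos: [539.6, -131.8, 122.3]
eef_rot: [-3.138, -0.002, 1.77]
wrist_force: [0.3, 0.2, -0.2]
finger_gap: 47.5
```

```bash
python3 - <<'E'
from h import *
snap('wrist','w4.png'); im=snap('top','t4.png')
for b,st in blobs(im,blue)+blobs(im,amber,60): print(b,st[4],plane('top',b,40).round(0))
E
```

```text
[54.  20.9] 3521 [1033.  530.   40.]
[119.   11.5] 208 [1056.  361.   40.]
[109.9  84.7] 2286 [856. 377.  40.]
[390.4 209.6] 584 [ 528. -308.   40.]
[256.9 213. ] 136 [525.  11.  40.]
[217.6  75.7] 519 [875. 105.  40.]
[260.5 152.6] 141 [673.  -0.  40.]
[201.6 248.5] 150 [442. 143.  40.]
```

View pics/w4.png

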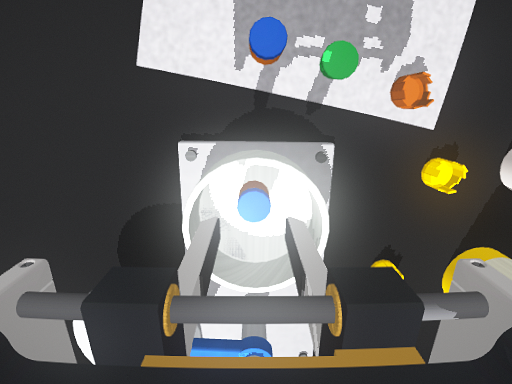

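Jar A stands in the pot at (254,205). Next is jar B at (524,11).

```bash
python3 - <<'E'
from h import *
go((524,10.8,100),2.7); go((524,10.8,8),2.7)
E
```

```text
shift [0.1447 0.0092 0.0285] turn -0.93 j6 now -0.504 yaw 1.77 pos [ 543.3 -132.8  129.1] clk 6.5 gap 46.9 F [ 0.1 -0.1 -0.8]
shift [0.1452 0.0084 0.1205] turn -0.93 j6 now -0.504 yaw 1.77 pos [ 543.3 -132.8  129.1] clk 6.5 gap 46.9 F [ 0.1 -0.1 -0.8]
```

send_rows([
  [[0.01, 0, 0], -0.12],
  [[0.03, 0.002, 0], -0.24],
  [[0.055, 0.004, 0], -0.36],
  [[0.08, 0.006, 0], -0.48],
  [[0.105, 0.008, 0], -0.6],
  [[0.125, 0.009, 0.01], -0.72],
  [[0.14, 0.009, 0.02], -0.84],
  [[0.145, 0.009, 0.025], -0.93],
], hand=-0.36)

```text
clock: 7.17
eef_pos: [520.1, 13.7, 96.7]
eef_rot: [-3.141, -0.001, 2.708]
wrist_force: [0.2, -0.5, 0.1]
finger_gap: 64.2
```

```bash
python3 - <<'E'
from h import *
snap('wrist','w5.png');go((524,10.8,8),2.7)
E
```

```text
shift [-0.005  -0.0008  0.0881] turn 0.013 j6 now -1.187 yaw 2.713 pos [519.9  13.6  96.1] clk 7.22 gap 64.2 F [ 0.2  0.9 -0.5]
```

View pics/w5.png

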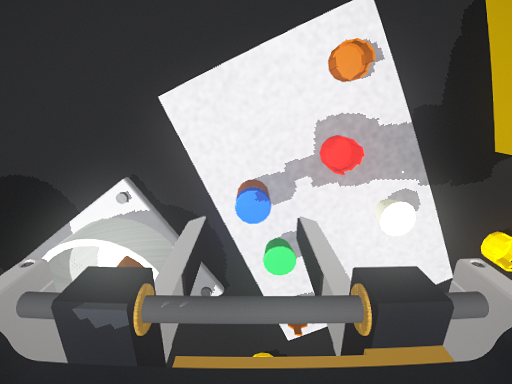

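send_rows([
  [[-0.003, -0.001, 0.015], 0],
  [[-0.004, -0.001, 0.035], 0],
  [[-0.004, -0.001, 0.055], 0],
  [[-0.004, -0.001, 0.07], 0],
  [[-0.004, -0.001, 0.08], 0],
  [[-0.004, -0.001, 0.088], 0],
  [[-0.004, -0.001, 0.088], 0],
  [[-0.004, -0.001, 0.088], 0],
])

```text
clock: 7.88
eef_pos: [524.4, 9.1, 9.8]
eef_rot: [3.141, 0.0, 2.699]
wrist_force: [0.6, 0.0, -0.3]
finger_gap: 63.8
```

send_rows([
  [[0, 0, 0], 0],
  [[0, 0, 0], 0],
  [[0, 0, 0], 0],
  [[0, 0, 0], 0],
  [[0, 0, 0], 0],
  [[0, 0, -0.01], 0],
  [[0, 0, -0.04], 0],
  [[0, 0, -0.075], 0],
], hand=1)

```text
clock: 8.55
eef_pos: [523.0, 9.2, 84.4]
eef_rot: [-3.14, -0.003, 2.7]
wrist_force: [1.1, -0.7, -0.6]
finger_gap: 33.4
```

send_rows([
  [[0, 0, -0.02], 0],
  [[0, 0, -0.05], 0],
  [[0, 0, -0.065], 0],
  [[0, 0, -0.065], 0],
  [[0, 0, -0.065], 0],
  [[0, 0, -0.065], 0],
  [[0, 0, -0.065], 0],
  [[0, 0, -0.065], 0],
])

```text
clock: 9.22
eef_pos: [523.7, 9.2, 148.3]
eef_rot: [-3.141, -0.002, 2.7]
wrist_force: [-0.1, 0.1, -0.4]
finger_gap: 33.6
```

```bash
python3 - <<'E'
from h import *
go((553.8,-197.9,140),1.764)
E
```

```text
shift [-0.1158 -0.1743  0.0082] turn 0.936 j6 now -1.181 yaw 2.7 pos [523.7   9.2 148.3] clk 9.22 gap 33.6 F [-0.1  0.1 -0.4]
```

send_rows([
  [[-0.015, -0.022, 0], 0.12],
  [[-0.03, -0.044, 0], 0.24],
  [[-0.045, -0.066, 0], 0.36],
  [[-0.06, -0.09, 0], 0.48],
  [[-0.075, -0.113, 0], 0.6],
  [[-0.09, -0.136, 0], 0.72],
  [[-0.105, -0.158, 0.005], 0.84],
  [[-0.116, -0.174, 0.008], 0.936],
])

```text
clock: 9.88
eef_pos: [554.3, -199.7, 140.2]
eef_rot: [-3.14, -0.001, 1.757]
wrist_force: [0.8, 0.6, -1.5]
finger_gap: 33.4
```

send_rows([
  [[0, 0, 0], 0],
  [[0, 0, 0], 0],
  [[0, 0, 0], 0],
  [[0, 0, 0], 0],
  [[0, 0, 0], 0],
  [[0, 0, 0], 0],
  [[0, 0, 0], 0],
  [[0, 0, 0], 0],
])

```text
clock: 10.55
eef_pos: [554.7, -197.4, 141.5]
eef_rot: [3.141, 0.0, 1.764]
wrist_force: [-0.7, -1.0, -1.0]
finger_gap: 33.5
```

```bash
python3 - <<'E'
from h import *
go((553.8,-197.9,24),1.764); snap('wrist','w6.png')
E
```

```text
shift [-0.0003 -0.001   0.1175] turn 0.0 j6 now -0.598 yaw 1.764 pos [ 554.7 -197.4  141.5] clk 10.55 gap 33.5 F [-0.7 -1.  -1. ]
```

View pics/w6.png

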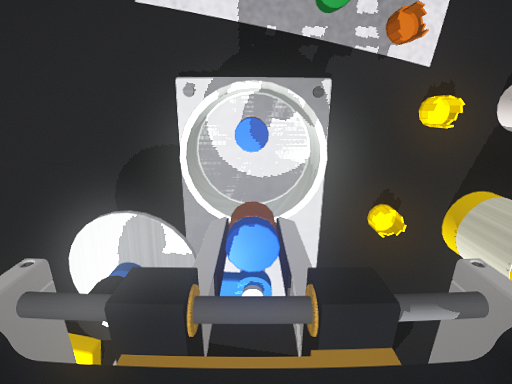

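send_rows([
  [[0, -0.001, 0.02], 0],
  [[0, -0.001, 0.045], 0],
  [[0, -0.001, 0.07], 0],
  [[0, -0.001, 0.09], 0],
  [[0, -0.001, 0.105], 0],
  [[0, -0.001, 0.117], 0],
  [[0, -0.001, 0.117], 0],
  [[0, -0.001, 0.117], 0],
])

```text
clock: 11.27
eef_pos: [553.7, -197.8, 24.5]
eef_rot: [-3.141, -0.0, 1.764]
wrist_force: [0.2, -0.8, -0.2]
finger_gap: 33.6
```

send_rows([
  [[0, 0, 0], 0],
  [[0, 0, 0.001], 0],
  [[0, 0, 0.002], 0],
  [[0, 0, 0.002], 0],
  [[0, 0, 0.002], 0],
  [[0, 0, 0.002], 0],
  [[0, 0, 0.002], 0],
  [[0, 0, 0.002], 0],
])

```text
clock: 11.93
eef_pos: [553.7, -197.9, 22.4]
eef_rot: [3.142, 0.0, 1.764]
wrist_force: [0.4, -0.4, -1.0]
finger_gap: 33.7
```

send_rows([
  [[0, 0, 0], 0],
  [[0, 0, 0], 0],
  [[0, 0, 0], 0],
  [[0, 0, 0], 0],
  [[0, 0, -0.01], 0],
  [[0, 0, -0.04], 0],
  [[0, 0, -0.08], 0],
  [[0, 0, -0.12], 0],
], hand=0)

```text
clock: 12.6
eef_pos: [553.1, -197.6, 144.1]
eef_rot: [-3.14, -0.001, 1.764]
wrist_force: [0.0, -0.6, -0.2]
finger_gap: 47.0
```

send_rows([
  [[0, 0, -0.03], 0],
  [[0, 0, -0.07], 0],
  [[0, 0, -0.11], 0],
  [[0, 0, -0.11], 0],
  [[0, 0, -0.11], 0],
  [[0, 0, -0.11], 0],
  [[0, 0, -0.11], 0],
  [[0, 0, -0.11], 0],
], hand=-0.7)

```text
clock: 13.27
eef_pos: [553.3, -197.7, 251.2]
eef_rot: [-3.14, -0.001, 1.764]
wrist_force: [0.5, -0.7, 0.5]
finger_gap: 79.8
```

```bash
python3 - <<'E'
from h import *
snap('wrist','w7.png'); im=snap('top','t7.png'); sc=snap('scene','s7.png')
for b,st in blobs(im,blue)+blobs(im,amber,60): print(b,st[4],plane('top',b,40).round(0))
for b,st in blobs(sc,blue)+blobs(sc,amber,60): print(b,st[4],plane('scene',b,40).round(0))
go((447,-300.6,200))
E
```

```text
[54.  20.9] 3522 [1033.  530.   40.]
[119.   11.5] 208 [1056.  361.   40.]
[109.8  84.7] 2278 [856. 377.  40.]
[320.8 204. ] 139 [ 544. -143.   40.]
[217.7  75.7] 522 [875. 105.  40.]
[260.5 152.5] 141 [673.  -0.  40.]
[201.6 248.5] 151 [442. 143.  40.]
[163.2 151.7] 441 [ 463. -342.   40.]
[188.1 183.3] 121 [ 546. -204.   40.]
[209.9 187.3] 120 [ 535. -147.   40.]
[350.7 370.5] 576 [840. 314.  40.]
[384.7 376.6] 413 [826. 370.  40.]
[414.9 381.9] 24 [815. 421.  40.]
[117.7   3.6] 91 [ -533. -1381.    40.]
[189.5 193.4] 76 [ 576. -180.   40.]
[333.9 209.2] 152 [475. 154.  40.]
[430.6 227.7] 117 [436. 375.  40.]
[234.3 255.6] 219 [701.  13.  40.]
[234.4 322.2] 1099 [842.  90.  40.]
[236.9 355.9] 98 [899. 127.  40.]
shift [-0.0805 -0.1242  0.0517] turn 0 j6 now -0.599 yaw 1.764 pos [ 553.5 -197.8  251.7] clk 13.42 gap 79.8 F [-0.6  0.  -0.4]
```

View pics/w7.png

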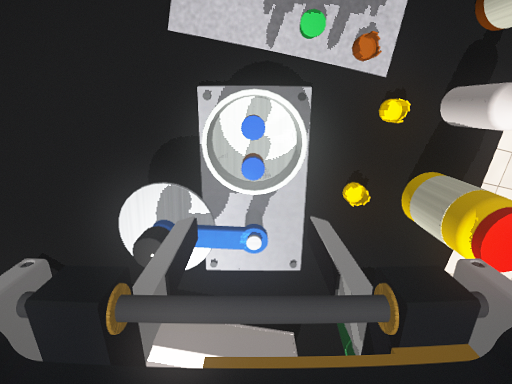

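View pics/s7.png

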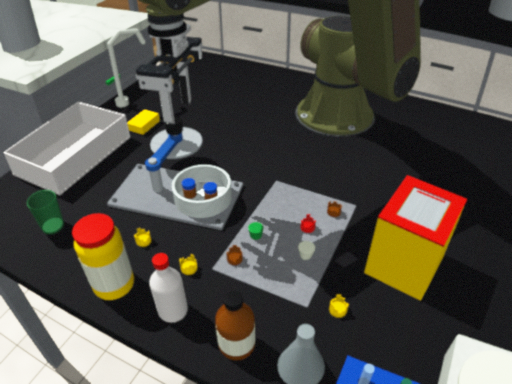

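Both blue-capped jars stand in the pot (wrist view (253,127) and (253,167)), and no third whole jar is visible. Next I cage the knob.

send_rows([
  [[-0.01, -0.015, 0], -0.12],
  [[-0.02, -0.03, 0], -0.24],
  [[-0.03, -0.046, 0], -0.36],
  [[-0.04, -0.062, 0], -0.48],
  [[-0.05, -0.078, 0], -0.6],
  [[-0.06, -0.093, 0], -0.72],
  [[-0.07, -0.108, 0], -0.84],
  [[-0.08, -0.124, 0], -0.96],
])

```text
clock: 14.08
eef_pos: [446.6, -300.6, 252.1]
eef_rot: [3.141, -0.0, 2.73]
wrist_force: [0.8, -0.1, 0.2]
finger_gap: 80.0
```

send_rows([
  [[0, 0, 0], -0.12],
  [[0, 0, 0], -0.24],
  [[0, 0, 0], -0.36],
  [[0, 0, 0], -0.48],
  [[0, 0, 0], -0.526],
  [[0, 0, 0], -0.526],
  [[0, 0, 0], -0.526],
  [[0, 0, 0], -0.526],
])

```text
clock: 14.75
eef_pos: [447.3, -300.1, 252.2]
eef_rot: [3.141, -0.0, -3.035]
wrist_force: [-0.3, -0.4, 0.1]
finger_gap: 79.6
```

```bash
python3 - <<'E'
from h import *
go((447,-300.6,200),3.25); im=snap('wrist','w8.png')
s=manip.read_state(); print(proj('wrist',(447,-300.6,145),s))
E
```

```text
shift [ 0.0003 -0.0004  0.0522] turn -0.002 j6 now -2.336 yaw -3.035 pos [ 447.3 -300.1  252.2] clk 14.75 gap 79.6 F [-0.3 -0.4  0.1]
[252.6088403  187.63272393]
```

View pics/w8.png

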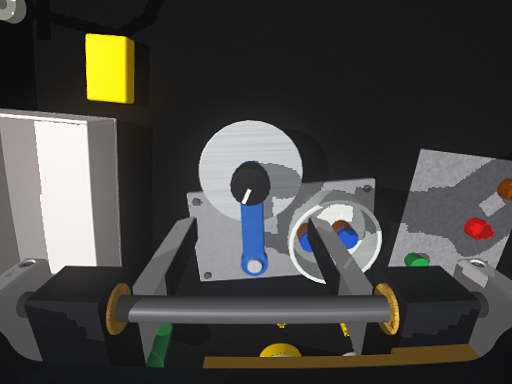

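The knob is at (250,184) with the bar straight along the tool; lowering around it.

send_rows([
  [[0, 0, 0.02], 0],
  [[0.001, -0.001, 0.04], 0],
  [[0.001, -0.001, 0.06], 0],
  [[0.001, -0.001, 0.08], 0],
  [[0.001, -0.001, 0.1], 0],
  [[0.001, -0.001, 0.12], 0],
  [[0.001, -0.001, 0.13], 0],
  [[0.001, -0.001, 0.134], 0],
])

```text
clock: 15.47
eef_pos: [445.9, -300.9, 116.9]
eef_rot: [3.14, -0.002, -3.034]
wrist_force: [-0.2, -0.3, -0.6]
finger_gap: 80.0
```

send_rows([
  [[0, 0, 0], 0],
  [[0, 0, 0], 0],
  [[0, 0, 0], 0],
  [[0, 0, 0], 0],
  [[0, 0, 0], 0],
  [[0, 0, 0], 0],
  [[0, 0, 0], 0],
  [[0, 0, 0], 0],
], hand=-0.05, force=10)

```text
clock: 16.13
eef_pos: [446.4, -301.3, 118.5]
eef_rot: [-3.141, 0.0, -3.033]
wrist_force: [-0.5, -0.2, 0.3]
finger_gap: 49.3
```

```bash
cat > arc.py <<'E'
from h import *
import sys
P=np.array([572.9,-286.8]); y0=0.197
s=manip.read_state(); p=s['eef_pos']; k=p[:2]-P
th=(np.pi+y0)-np.arctan2(k[1],k[0])%(2*np.pi); print('th now',th,'r',np.hypot(*k),'z',p[2],'F',s['wrist_force'].round(1),'gap',s['finger_gap'],'yaw',s['eef_rot'][2])
a=float(sys.argv[1]); over=float(sys.argv[2]) if len(sys.argv)>2 else 0
yaw=s['eef_rot'][2]; Rt=R.from_euler('xyz',s['eef_rot']).as_matrix()
for i in range(1,9):
    t=th+(a-th)*i/8; q=P+125*np.array([np.cos(np.pi+y0-t),np.sin(np.pi+y0-t)])
    d=Rt.T@np.array([q[0]-p[0],q[1]-p[1],0])/1000
    tn=(yaw-(np.pi+y0-t)+np.pi)%(2*np.pi)-np.pi
    print(d.round(3).tolist(),round(tn,3))
E
python3 arc.py 0.8
```

```text
th now 0.08298283329083311 r 127.30719563373671 z 118.48928240495681 F [-0.5 -0.2  0.3] gap 49.28051069575725 yaw -3.0333412032273728
[-0.003, 0.011, -0.0] 0.084
[-0.004, 0.022, -0.0] 0.173
[-0.007, 0.033, -0.0] 0.263
[-0.01, 0.044, -0.0] 0.353
[-0.014, 0.054, -0.0] 0.442
[-0.02, 0.064, -0.0] 0.532
[-0.026, 0.074, -0.0] 0.622
[-0.033, 0.082, -0.0] 0.711
```

send_rows([
  [[-0.002, 0.011, 0], 0.084],
  [[-0.004, 0.022, 0], 0.173],
  [[-0.007, 0.033, 0], 0.263],
  [[-0.01, 0.044, 0], 0.353],
  [[-0.014, 0.054, 0], 0.442],
  [[-0.02, 0.064, 0], 0.532],
  [[-0.026, 0.074, 0], 0.622],
  [[-0.033, 0.082, 0], 0.711],
])

```text
clock: 16.8
eef_pos: [469.9, -215.8, 118.3]
eef_rot: [-3.141, -0.001, 2.534]
wrist_force: [-4.8, -1.2, -0.1]
finger_gap: 49.4
```

```bash
python3 arc.py 1.45; python3 -c "
from h import *
snap('top','t9.png')"
```

```text
th now 0.800771258005923 r 125.13201315193618 z 118.25055772944228 F [-4.8 -1.2 -0.1] gap 49.382648418723115 yaw 2.534192996783471
[-0.001, 0.01, -0.0] 0.078
[-0.002, 0.02, -0.0] 0.159
[-0.004, 0.03, -0.0] 0.24
[-0.007, 0.04, -0.0] 0.321
[-0.01, 0.049, -0.0] 0.402
[-0.014, 0.059, -0.0] 0.483
[-0.02, 0.067, -0.0] 0.564
[-0.025, 0.076, -0.0] 0.646
```

View pics/t9.png

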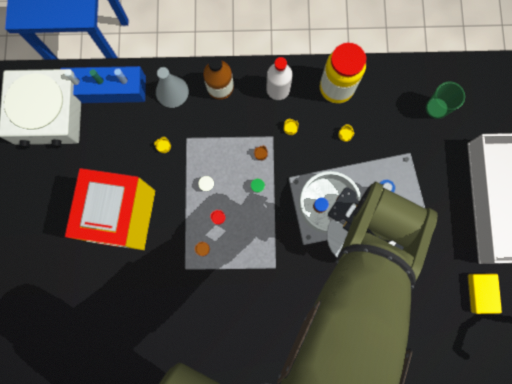

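The lid follows the hand: it is now partly over the pot at (340,235). Continuing the arc.

send_rows([
  [[-0.001, 0.01, 0], 0.078],
  [[-0.002, 0.02, 0], 0.159],
  [[-0.004, 0.03, 0], 0.24],
  [[-0.007, 0.04, 0], 0.321],
  [[-0.01, 0.049, 0], 0.402],
  [[-0.014, 0.059, 0], 0.483],
  [[-0.02, 0.067, 0], 0.564],
  [[-0.025, 0.076, 0], 0.646],
])

```text
clock: 17.52
eef_pos: [534.0, -168.0, 118.3]
eef_rot: [-3.141, -0.0, 1.891]
wrist_force: [-2.2, -2.3, 0.1]
finger_gap: 49.4
```

```bash
python3 arc.py 1.60
```

```text
th now 1.4514559430722311 r 124.99518789215084 z 118.2510916522588 F [-2.2 -2.3  0.1] gap 49.44873077023191 yaw 1.8912121511252225
[-0.0, 0.002, -0.0] 0.023
[-0.0, 0.005, -0.0] 0.041
[-0.0, 0.007, -0.0] 0.06
[-0.0, 0.009, -0.0] 0.078
[-0.001, 0.012, -0.0] 0.097
[-0.001, 0.014, -0.0] 0.115
[-0.001, 0.016, -0.0] 0.134
[-0.001, 0.018, -0.0] 0.153
```

send_rows([
  [[0, 0.003, 0], 0.02],
  [[0, 0.006, 0], 0.045],
  [[0, 0.009, 0], 0.07],
  [[-0.001, 0.011, 0], 0.09],
  [[-0.001, 0.013, 0], 0.11],
  [[-0.001, 0.015, 0], 0.13],
  [[-0.001, 0.016, 0], 0.14],
  [[-0.001, 0.016, 0], 0.14],
])

```text
clock: 18.18
eef_pos: [549.7, -163.7, 118.4]
eef_rot: [3.141, 0.0, 1.753]
wrist_force: [-0.6, -0.4, 0.1]
finger_gap: 49.3
```

send_rows([
  [[0, 0.001, 0], 0],
  [[0, 0.001, 0], 0],
  [[0, 0.002, 0], 0],
  [[0, 0.002, 0], 0],
  [[0, 0.003, 0], 0],
  [[0, 0.003, 0], 0],
  [[0, 0.003, 0], 0],
  [[0, 0.003, 0], 0],
])

```text
clock: 18.85
eef_pos: [551.7, -163.0, 118.3]
eef_rot: [-3.14, -0.001, 1.753]
wrist_force: [-8.0, -0.1, 4.0]
finger_gap: 49.4
```

send_rows([
  [[0, 0.001, 0], 0],
  [[0, 0.001, 0], 0],
  [[0, 0.002, 0], 0],
  [[0, 0.002, 0], 0],
  [[0, 0.002, 0], 0],
  [[0, 0.002, 0], 0],
  [[0, 0.002, 0], 0],
  [[0, 0.002, 0], 0],
])

```text
clock: 19.52
eef_pos: [552.2, -163.0, 118.1]
eef_rot: [-3.136, -0.001, 1.753]
wrist_force: [-20.7, -0.7, 9.1]
finger_gap: 49.9
```

send_rows([
  [[0, 0, 0], 0],
  [[0, 0, 0], 0],
  [[0, -0.002, 0], 0],
  [[0, -0.004, 0], 0],
  [[0, -0.005, 0], 0],
  [[0, -0.005, 0], 0],
  [[0, -0.005, 0], 0],
  [[0, -0.005, 0], 0],
], hand=-0.25)

```text
clock: 20.18
eef_pos: [549.6, -163.7, 118.4]
eef_rot: [3.141, 0.0, 1.753]
wrist_force: [-0.1, -0.3, 0.7]
finger_gap: 58.5
```

The bridge is at its stop: 20 N of push with no movement. I wind the wrist back with the jaws open around the knob before gripping.

```bash
python3 - <<'E'
from h import *
go((549.3,-163.3,117)); snap('wrist','w10.png')
E
```

```text
shift [ 0.0004 -0.0002  0.0014] turn 0 j6 now -0.535 yaw 1.753 pos [ 549.6 -163.7  118.4] clk 20.18 gap 58.5 F [-0.1 -0.3  0.7]
```

View pics/w10.png

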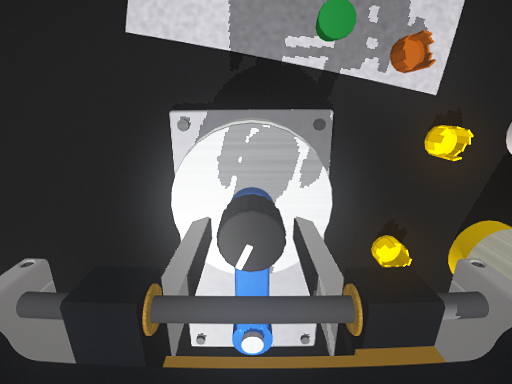

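The lid is centred over the pot and the knob at (252,232) sits between the open fingers, its white mark at (246,257).

send_rows([
  [[0, 0, 0], -0.12],
  [[0, 0, 0], -0.24],
  [[0, 0, 0], -0.36],
  [[0, 0, 0], -0.48],
  [[0, 0, 0], -0.6],
  [[0, 0, 0], -0.72],
  [[0, 0, 0], -0.84],
  [[0, 0, 0], -0.96],
], hand=-0.4)

```text
clock: 20.9
eef_pos: [549.6, -163.6, 118.3]
eef_rot: [-3.142, -0.0, 2.719]
wrist_force: [-0.4, -0.5, 0.9]
finger_gap: 66.3
```

send_rows([
  [[0, 0, 0], -0.12],
  [[0, 0, 0], -0.24],
  [[0, 0, 0], -0.36],
  [[0, 0, 0], -0.48],
  [[0, 0, 0], -0.6],
  [[0, 0, 0], -0.72],
  [[0, 0, 0], -0.84],
  [[0, 0, 0], -0.94],
])

```text
clock: 21.57
eef_pos: [549.6, -163.6, 118.4]
eef_rot: [-3.142, 0.0, -2.624]
wrist_force: [-0.7, -0.7, 0.1]
finger_gap: 65.7
```

send_rows([
  [[0, 0, 0], 0],
  [[0, 0, 0], 0],
  [[0, 0, 0], 0],
  [[0, 0, 0], 0],
  [[0, 0, 0], 0],
  [[0, 0, 0], 0],
  [[0, 0, 0], 0],
  [[0, 0, 0], 0],
], hand=1, force=25)

```text
clock: 22.23
eef_pos: [548.5, -161.6, 118.2]
eef_rot: [3.137, -0.001, -2.632]
wrist_force: [-10.1, 14.1, 7.4]
finger_gap: 43.7
```

```bash
python3 - <<'E'
from h import *
go((549.3,-163.3,117)); print(manip.read_state()['moment'])
E
```

```text
shift [ 0.0001 -0.0019  0.0012] turn 0 j6 now -2.433 yaw -2.632 pos [ 548.5 -161.6  118.2] clk 22.23 gap 43.7 F [-10.1  14.1   7.4]
[ 2.78565348  1.80863492 -0.08351919]
```

send_rows([
  [[0, 0.001, 0], 0],
  [[0, 0.002, 0], 0],
  [[0, 0.002, 0], 0],
  [[0, 0.002, 0], 0],
  [[0, 0.002, 0], 0],
  [[0, 0.002, 0], 0],
  [[0, 0.002, 0], 0],
  [[0, 0.002, 0], 0],
])

```text
clock: 22.9
eef_pos: [548.4, -161.4, 118.3]
eef_rot: [3.14, -0.0, -2.631]
wrist_force: [-3.0, 5.7, 2.1]
finger_gap: 43.7
```

send_rows([
  [[0, 0, 0.0], 0.12],
  [[0, 0, 0.0005], 0.24],
  [[0, 0, 0.0007], 0.36],
  [[0, 0, 0.001], 0.48],
  [[0, 0, 0.0012], 0.6],
  [[0, 0, 0.0014], 0.72],
  [[0, 0, 0.0017], 0.84],
  [[0, 0, 0.0019], 0.96],
])

```text
clock: 23.57
eef_pos: [548.4, -161.4, 116.4]
eef_rot: [3.141, -0.001, 2.686]
wrist_force: [-2.9, 5.4, 1.8]
finger_gap: 43.9
```

```bash
python3 - <<'E'
from h import *
go((549.3,-163.3,117)); print(manip.read_state()['moment']); snap('wrist','w11.png')
E
```

```text
shift [-0.0017 -0.0013 -0.0006] turn 0 j6 now -1.466 yaw 2.686 pos [ 548.4 -161.4  116.4] clk 23.57 gap 43.9 F [-2.9  5.4  1.8]
[1.23914154 0.44006535 0.11309429]
```

View pics/w11.png

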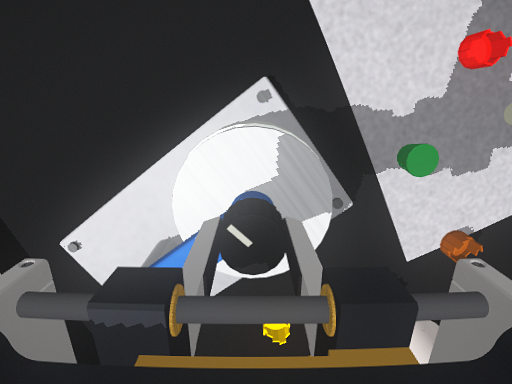

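send_rows([
  [[0, 0, 0.0], 0.12],
  [[0, 0, 0.0005], 0.24],
  [[0, 0, 0.0007], 0.36],
  [[0, 0, 0.001], 0.48],
  [[0, 0, 0.0012], 0.6],
  [[0, 0, 0.0014], 0.72],
  [[0, 0, 0.0017], 0.84],
  [[0, 0, 0.0019], 0.96],
])

```text
clock: 24.28
eef_pos: [548.5, -161.3, 114.5]
eef_rot: [-3.141, -0.001, 1.726]
wrist_force: [-1.9, 6.1, 0.9]
finger_gap: 43.5
```

send_rows([
  [[0, 0, 0.0], 0.12],
  [[0, 0, 0.0005], 0.24],
  [[0, 0, 0.0007], 0.36],
  [[0, 0, 0.001], 0.48],
  [[0, 0, 0.0012], 0.6],
  [[0, 0, 0.0014], 0.72],
  [[0, 0, 0.0017], 0.84],
  [[0, 0, 0.0019], 0.96],
])

```text
clock: 24.95
eef_pos: [548.5, -161.4, 112.5]
eef_rot: [-3.141, -0.0, 0.766]
wrist_force: [-1.8, 5.0, -0.2]
finger_gap: 43.6
```

```bash
python3 - <<'E'
from h import *
go((549.3,-163.3,117)); print(manip.read_state()['moment']); snap('wrist','w12.png')
E
```

```text
shift [-0.0008  0.0019 -0.0045] turn 0 j6 now 0.454 yaw 0.766 pos [ 548.5 -161.4  112.5] clk 24.95 gap 43.6 F [-1.8  5.  -0.2]
[0.97208486 0.3029984  0.12303891]
```

View pics/w12.png

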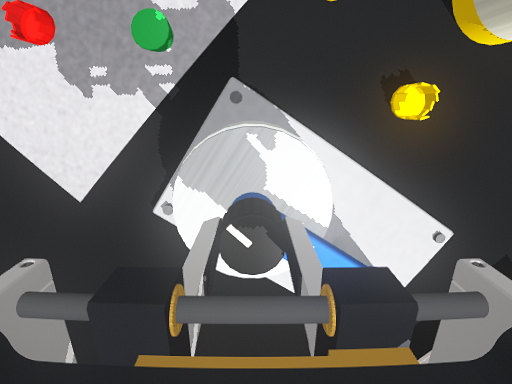

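The white mark holds its place in the tool view at (238,236), so the knob turns with the grip without slipping.

send_rows([
  [[0, 0, 0.0], 0.12],
  [[0, 0, 0.0005], 0.24],
  [[0, 0, 0.0007], 0.36],
  [[0, 0, 0.001], 0.48],
  [[0, 0, 0.0012], 0.6],
  [[0, 0, 0.0014], 0.72],
  [[0, 0, 0.0017], 0.84],
  [[0, 0, 0.0019], 0.96],
])

```text
clock: 25.67
eef_pos: [548.5, -161.5, 110.6]
eef_rot: [-3.141, 0.0, -0.194]
wrist_force: [-0.8, 5.5, 1.0]
finger_gap: 43.6
```

send_rows([
  [[0, 0, 0.0], 0.07],
  [[0, 0, 0.0003], 0.14],
  [[0, 0, 0.0004], 0.21],
  [[0, 0, 0.0006], 0.28],
  [[0, 0, 0.0007], 0.35],
  [[0, 0, 0.0008], 0.42],
  [[0, 0, 0.001], 0.49],
  [[0, 0, 0.001], 0.5],
])

```text
clock: 26.33
eef_pos: [548.5, -161.5, 109.6]
eef_rot: [-3.141, 0.001, -0.692]
wrist_force: [-1.0, 5.0, 0.5]
finger_gap: 43.1
```

```bash
python3 - <<'E'
from h import *
go((549.3,-163.3,117)); print(manip.read_state()['moment']); snap('wrist','w13.png')
E
```

```text
shift [ 0.0017  0.0008 -0.0074] turn 0 j6 now 1.912 yaw -0.692 pos [ 548.5 -161.5  109.6] clk 26.33 gap 43.1 F [-1.   5.   0.5]
[0.87781978 0.46914224 0.0617683 ]
```

View pics/w13.png

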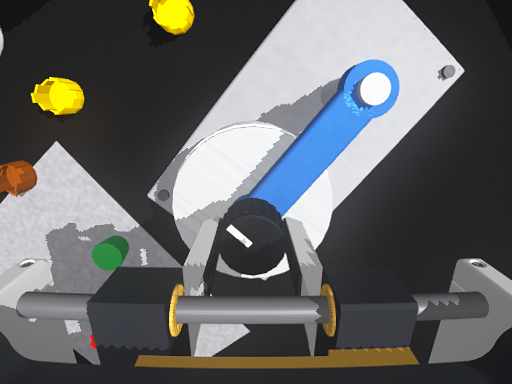

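send_rows([
  [[0, 0, 0.0], 0.06],
  [[0, 0, 0.0003], 0.12],
  [[0, 0, 0.0004], 0.18],
  [[0, 0, 0.0005], 0.24],
  [[0, 0, 0.0006], 0.3],
  [[0, 0, 0.0007], 0.36],
  [[0, 0, 0.0009], 0.42],
  [[0, 0, 0.001], 0.5],
])

```text
clock: 27.05
eef_pos: [548.9, -162.4, 109.2]
eef_rot: [-3.141, -0.001, -1.19]
wrist_force: [-0.7, -4.8, 3.5]
finger_gap: 43.4
```

```bash
python3 - <<'E'
from h import *
go((549.3,-163.3,117)); print(manip.read_state()['moment']); snap('wrist','w14.png')
E
```

```text
shift [ 0.001  -0.0001 -0.0078] turn 0 j6 now 2.41 yaw -1.19 pos [ 548.9 -162.4  109.2] clk 27.05 gap 43.4 F [-0.7 -4.8  3.5]
[-0.8040053   0.22460641  0.57123078]
```

View pics/w14.png

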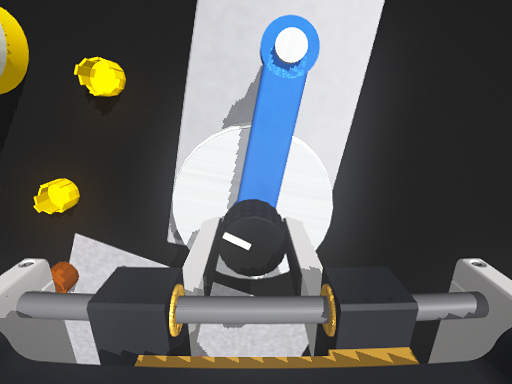

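The moment rose from 0.1 to 0.57 N m and the mark slipped in the grip by about 0.3 rad, so the knob is at its stop. I count about 4.5 rad turned, which fits a 0 to 0.8 start. One firmer regrasp to confirm.

send_rows([
  [[0, 0, 0], 0],
  [[0, 0, 0], 0],
  [[0, 0, 0], 0],
  [[0, 0, 0], -0.1],
  [[0, 0, 0], -0.22],
  [[0, 0, 0], -0.34],
  [[0, 0, 0], -0.46],
  [[0, 0, 0], -0.58],
], hand=-0.3)

```text
clock: 27.77
eef_pos: [548.5, -161.9, 108.6]
eef_rot: [3.142, 0.0, -0.6]
wrist_force: [0.3, -0.3, -0.1]
finger_gap: 61.1
```

send_rows([
  [[0, 0, 0], 0],
  [[0, 0, 0], 0],
  [[0, 0, 0], 0],
  [[0, 0, 0], 0],
  [[0, 0, 0], 0],
  [[0, 0, 0], 0],
  [[0, 0, 0], 0],
  [[0, 0, 0], 0],
], hand=1, force=40)

```text
clock: 28.43
eef_pos: [548.5, -161.7, 108.7]
eef_rot: [-3.141, 0.0, -0.608]
wrist_force: [0.7, 3.6, 0.7]
finger_gap: 43.6
```

send_rows([
  [[0, 0, 0], 0.04],
  [[0, 0, 0], 0.08],
  [[0, 0, 0], 0.12],
  [[0, 0, 0], 0.16],
  [[0, 0, 0], 0.2],
  [[0, 0, 0], 0.24],
  [[0, 0, 0], 0.28],
  [[0, 0, 0], 0.3],
])

```text
clock: 29.1
eef_pos: [548.8, -161.9, 109.0]
eef_rot: [-3.141, -0.001, -0.909]
wrist_force: [0.1, 2.7, 1.9]
finger_gap: 43.6
```

```bash
python3 - <<'E'
from h import *
go((549.3,-163.3,117)); print(manip.read_state()['moment']); snap('wrist','w15.png')
E
```

```text
shift [ 0.0014  0.0004 -0.008 ] turn 0 j6 now 2.129 yaw -0.909 pos [ 548.8 -161.9  109. ] clk 29.1 gap 43.6 F [0.1 2.7 1.9]
[ 0.41181202 -0.04186641  0.8846963 ]
```

View pics/w15.png

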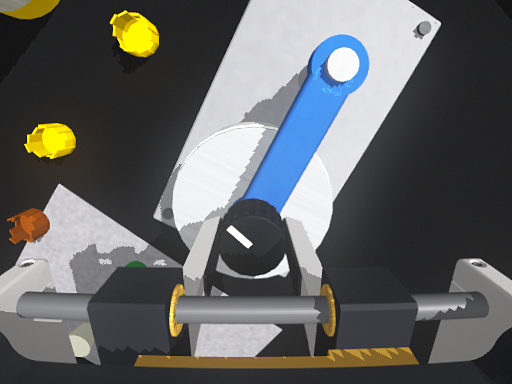

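Tight: 0.88 N m with no further turn. Releasing and rising.

send_rows([
  [[0, 0, 0], -0.03],
  [[0, 0, 0], -0.03],
  [[0, 0, 0], -0.03],
  [[0, 0, 0], -0.03],
  [[0, 0, -0.02], -0.03],
  [[0, 0, -0.05], -0.03],
  [[0, 0, -0.085], -0.03],
  [[0, 0, -0.12], -0.03],
], hand=-0.36)

```text
clock: 29.82
eef_pos: [548.1, -161.9, 230.0]
eef_rot: [3.141, 0.001, -0.878]
wrist_force: [0.8, 0.0, 0.7]
finger_gap: 63.9
```

```bash
python3 - <<'E'
from h import *
go((675,0,140),0.5)
E
```

```text
shift [-0.0434 -0.2011  0.0899] turn -1.378 j6 now 2.098 yaw -0.878 pos [ 548.1 -161.9  230. ] clk 29.82 gap 63.9 F [0.8 0.  0.7]
```

send_rows([
  [[-0.005, -0.02, 0], -0.12],
  [[-0.01, -0.045, 0], -0.24],
  [[-0.015, -0.07, 0], -0.36],
  [[-0.02, -0.095, 0], -0.48],
  [[-0.026, -0.12, 0.01], -0.6],
  [[-0.032, -0.145, 0.03], -0.72],
  [[-0.038, -0.175, 0.06], -0.84],
  [[-0.043, -0.201, 0.09], -0.96],
])

```text
clock: 30.48
eef_pos: [676.7, 0.9, 138.5]
eef_rot: [3.141, -0.002, 0.088]
wrist_force: [-0.6, -0.7, -0.4]
finger_gap: 63.9
```

send_rows([
  [[0, 0, 0], -0.12],
  [[0, 0, 0], -0.24],
  [[0, 0, 0], -0.36],
  [[0, 0, 0], -0.42],
  [[0, 0, 0], -0.42],
  [[0, 0, 0], -0.42],
  [[0, 0, 0], -0.42],
  [[0, 0, 0], -0.42],
])

```text
clock: 31.15
eef_pos: [675.6, -0.4, 138.8]
eef_rot: [-3.142, 0.0, 0.501]
wrist_force: [0.1, 0.6, 0.4]
finger_gap: 63.8
```

```bash
python3 - <<'E'
from h import *
snap('wrist','w16.png');im=snap('top','t16.png'); sc=snap('scene','s16.png'); go((675,0,4),0.5)
for n,i in(('top',im),('scene',sc)):
  for b,st in blobs(i,amber,60): print(n,b,st[4],plane(n,b,28).round(0))
print(tri(ray('top',(201.6,248.5)),ray('scene',(333.9,208))),tri(ray('top',(260.5,152.6)),ray('scene',(234.2,255))))
a=cv2.resize(im[140:280,280:440],None,fx=4,fy=4,interpolation=cv2.INTER_CUBIC); cv2.imwrite('pics/c16.png',a[...,::-1])
E
```

```text
shift [-0.0004 -0.0006  0.1348] turn 0.002 j6 now 1.014 yaw 0.502 pos [ 6.756e+02 -4.000e-01  1.388e+02] clk 31.3 gap 63.8 F [ 0.3 -0.1 -0.2]
top [217.   75.6] 494 [880. 107.  28.]
top [ 95.7 241.3] 65 [463. 400.  28.]
top [200.3 248.4] 117 [443. 147.  28.]
scene [114.7   3.3] 108 [ -562. -1431.    28.]
scene [149.1   5.9] 133 [ -586. -1210.    28.]
scene [156.8  33.1] 85 [-279. -926.   28.]
scene [333.9 209.2] 154 [462. 151.  28.]
scene [449.  228.4] 74 [406. 416.  28.]
scene [236.3 276.5] 268 [739.  38.  28.]
scene [234.4 322.1] 1107 [835.  86.  28.]
scene [237.1 355.8] 100 [894. 124.  28.]
(array([443.1357761 , 146.00241578,  13.75344385]), np.float64(0.6223449989700399)) (array([ 6.79935488e+02, -2.04995750e-01,  1.32625349e+01]), np.float64(0.6374471488289439))
```

View pics/w16.png

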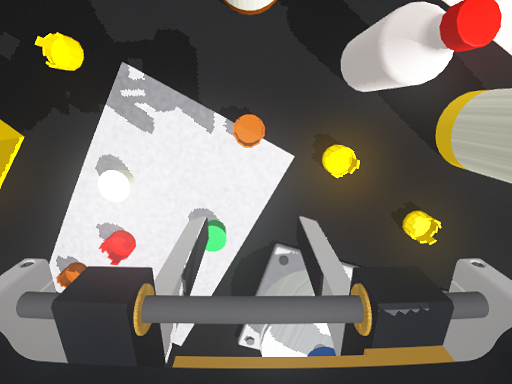

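View pics/c16.png

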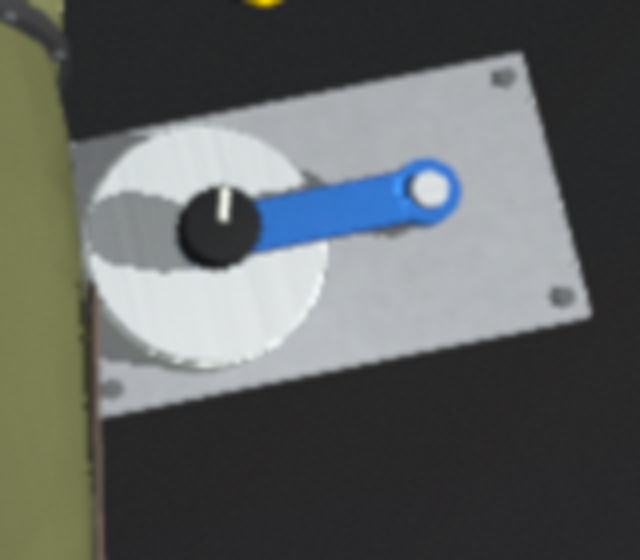

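View pics/s16.png

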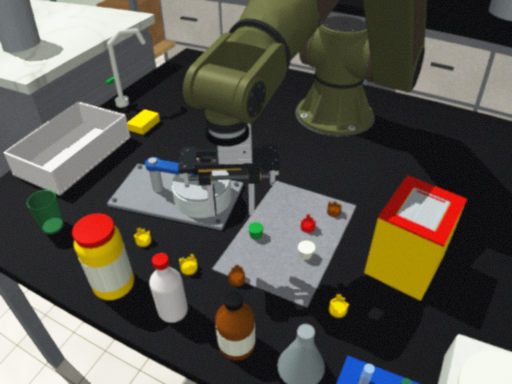

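Broken jar C was knocked aside while the arm was elsewhere: it is now at wrist (249,131), scene (236,276). The bridge lies across the pot with the lid centred. Re-measuring C.

```bash
python3 - <<'E'
from h import *
im=cv2.cvtColor(cv2.imread('pics/w16.png'),cv2.COLOR_BGR2RGB)
for b,st in blobs(im,amber,60): print(b,st)
s=manip.read_state()
print(tri(ray('wrist',(249.5,131),s),ray('scene',(236.3,276))), plane('wrist',(249.5,131),15,s),plane('scene',(236.3,276.5),15))
p,_=tri(ray('wrist',(249.5,131),s),ray('scene',(236.3,276))); go((p[0],p[1],100),0.5)
E
```

```text
[249.5   8.7] [223   0  54  15 210]
[248.6 129.9] [233 114  32  34 819]
[ 69.9 273.8] [ 57 263  29  25 392]
(array([723.96217649,  29.12935775,   6.94874085]), np.float64(0.19231949560024944)) [724.4961614   29.44814063  15.        ] [730.49445765  32.93288902  15.        ]
shift [ 0.0566 -0.0026  0.0388] turn 0.002 j6 now 1.014 yaw 0.502 pos [ 6.756e+02 -4.000e-01  1.388e+02] clk 31.3 gap 63.8 F [ 0.3 -0.1 -0.2]
```

send_rows([
  [[0.012, 0, 0.005], 0],
  [[0.026, -0.001, 0.015], 0],
  [[0.04, -0.002, 0.025], 0],
  [[0.052, -0.002, 0.035], 0],
  [[0.058, -0.002, 0.04], 0],
  [[0.058, -0.002, 0.04], 0],
  [[0.058, -0.002, 0.04], 0],
  [[0.058, -0.002, 0.04], 0],
])

```text
clock: 31.97
eef_pos: [725.4, 29.0, 99.6]
eef_rot: [3.141, -0.001, 0.502]
wrist_force: [0.4, 0.2, 0.5]
finger_gap: 64.1
```

```bash
python3 - <<'E'
from h import *
s=manip.read_state(); im=snap('wrist','w17.png')
for b,st in blobs(im,amber,60): print(b,st,plane('wrist',b,15,s))
go((726,30,4))
E
```

```text
[251.   22.2] [ 198    0  107   54 4322] [861.13608342 104.28524205  15.        ]
[253.4  64.8] [228  58  49  11  67] [831.09953085  85.36099886  15.        ]
[250.2 190.3] [ 234  172   34   40 1021] [725.19487413  30.83932307  15.        ]
shift [ 0.0009 -0.0007  0.0958] turn 0 j6 now 1.058 yaw 0.502 pos [725.4  29.   99.8] clk 32.02 gap 63.8 F [ 0.4 -0.1  0.4]
```

View pics/w17.png

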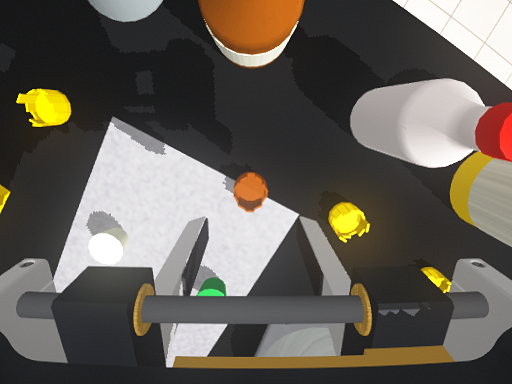

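C is at (250,190), centred between the fingers; descending and gripping.

send_rows([
  [[0.001, 0, 0.015], 0],
  [[0.001, 0, 0.035], 0],
  [[0.001, 0, 0.055], 0],
  [[0.001, 0, 0.075], 0],
  [[0.001, 0, 0.088], 0],
  [[0.001, 0, 0.096], 0],
  [[0.001, 0, 0.096], 0],
  [[0.001, 0, 0.096], 0],
])

```text
clock: 32.68
eef_pos: [726.6, 29.8, 3.0]
eef_rot: [3.141, -0.001, 0.503]
wrist_force: [-0.1, -0.2, 0.0]
finger_gap: 64.1
```

send_rows([
  [[0, 0, 0.001], 0],
  [[0, 0, 0.001], 0],
  [[0, 0, 0.001], 0],
  [[0, 0, 0.001], 0],
  [[0, 0, 0.001], 0],
  [[0, 0, -0.01], 0],
  [[0, 0, -0.035], 0],
  [[0, 0, -0.07], 0],
], hand=1, force=30)

```text
clock: 33.35
eef_pos: [724.9, 29.9, 71.3]
eef_rot: [-3.139, 0.004, 0.503]
wrist_force: [0.7, 0.0, -1.2]
finger_gap: 33.4
```

send_rows([
  [[0, 0, -0.03], 0],
  [[0, 0, -0.065], 0],
  [[0, 0, -0.1], 0],
  [[0, 0, -0.135], 0],
  [[0, 0, -0.17], 0],
  [[0, 0, -0.18], 0],
  [[0, 0, -0.18], 0],
  [[0, 0, -0.18], 0],
])

```text
clock: 34.02
eef_pos: [726.2, 29.9, 252.2]
eef_rot: [-3.141, 0.0, 0.503]
wrist_force: [-0.1, 0.4, -1.4]
finger_gap: 33.5
```

```bash
python3 - <<'E'
from h import *
go((526.2,340.4,250),1.414); snap('wrist','w18.png')
E
```

```text
shift [-0.0256 -0.3685  0.0022] turn -0.911 j6 now 1.059 yaw 0.503 pos [726.2  29.9 252.2] clk 34.02 gap 33.5 F [-0.1  0.4 -1.4]
```

View pics/w18.png

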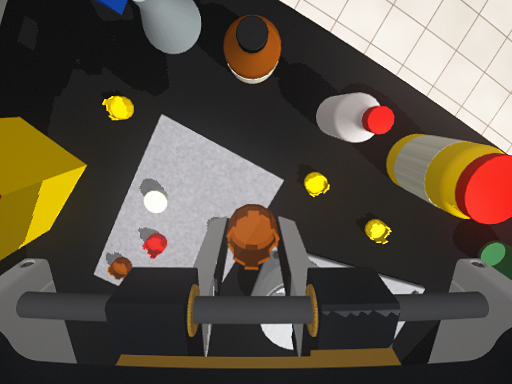

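C is held at (253,235). Carrying it to above the bin slot.

send_rows([
  [[-0.002, -0.025, 0], -0.12],
  [[-0.004, -0.055, 0], -0.24],
  [[-0.006, -0.09, 0], -0.36],
  [[-0.009, -0.125, 0], -0.48],
  [[-0.012, -0.16, 0], -0.6],
  [[-0.015, -0.195, 0], -0.72],
  [[-0.017, -0.23, 0], -0.84],
  [[-0.019, -0.265, 0], -0.91],
])

```text
clock: 34.73
eef_pos: [580.2, 253.9, 250.5]
eef_rot: [-3.139, 0.002, 1.419]
wrist_force: [0.5, 1.1, -0.6]
finger_gap: 33.9
```

```bash
python3 - <<'E'
from h import *
go((526.2,340.4,250),1.414)
E
```

```text
shift [ 0.0774 -0.0664  0.0006] turn 0.005 j6 now 0.506 yaw 1.419 pos [580.2 253.9 250.5] clk 34.73 gap 33.9 F [ 0.5  1.1 -0.6]
```

send_rows([
  [[0, 0, 0], 0],
  [[0, 0, 0], 0],
  [[0, 0, 0], 0],
  [[0, 0, 0], 0],
  [[0, 0, 0], 0],
  [[0, 0, 0], 0],
  [[0, 0, 0], 0],
  [[0, 0, 0], 0],
])

```text
clock: 35.4
eef_pos: [582.2, 252.5, 252.7]
eef_rot: [-3.141, 0.0, 1.412]
wrist_force: [0.1, -0.8, 0.2]
finger_gap: 33.4
```

```bash
python3 - <<'E'
from h import *
s=manip.read_state(); im=snap('wrist','w19.png'); go((526.2,340.4,250),1.414)
c,sn=np.cos(np.radians(-9)),np.sin(np.radians(-9))
for a in((-50,-40),(-50,40),(50,40),(50,-40)): print(proj('wrist',(526.2+c*a[0]-sn*a[1],340.4+sn*a[0]+c*a[1],170),s).round(0))
E
```

```text
shift [ 0.0778 -0.0691  0.0027] turn -0.002 j6 now 0.51 yaw 1.412 pos [582.1 252.6 252.7] clk 35.45 gap 33.6 F [-0.3 -0.1 -0.7]
[133. 155.]
[123.  69.]
[232.  67.]
[234. 155.]
```

View pics/w19.png

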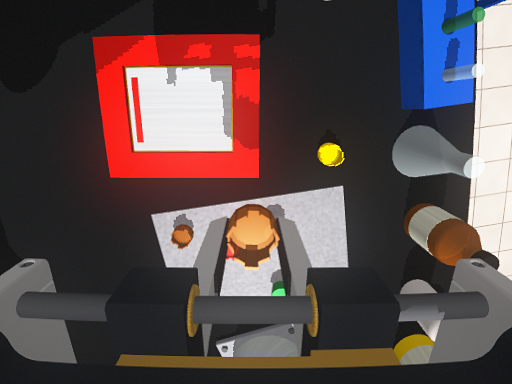

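The slot corners land at (133,152), (125,66), (232,66) and (232,151), within 3 px of prediction. Moving over it.

send_rows([
  [[0.015, -0.013, 0], 0],
  [[0.03, -0.027, 0], 0],
  [[0.045, -0.04, 0], 0],
  [[0.06, -0.053, 0], 0],
  [[0.073, -0.065, 0], 0],
  [[0.078, -0.069, 0], 0],
  [[0.078, -0.069, 0], 0],
  [[0.078, -0.069, 0], 0],
])

```text
clock: 36.12
eef_pos: [526.4, 340.4, 252.8]
eef_rot: [3.141, 0.0, 1.413]
wrist_force: [0.2, -0.7, -0.1]
finger_gap: 33.7
```

send_rows([
  [[0, 0, 0.015], 0],
  [[0, 0, 0.035], 0],
  [[0, 0, 0.055], 0],
  [[0, 0, 0.075], 0],
  [[0, 0, 0.09], 0],
  [[0, 0, 0.105], 0],
  [[0, 0, 0.12], 0],
  [[0, 0, 0.13], 0],
])

```text
clock: 36.78
eef_pos: [526.8, 339.7, 122.1]
eef_rot: [3.142, -0.0, 1.411]
wrist_force: [-2.5, 1.1, 4.6]
finger_gap: 33.7
```

```bash
python3 - <<'E'
from h import *
go((526.2,340.4,122),1.414); snap('scene','s20.png'); snap('wrist','w20.png')
E
```

```text
shift [ 0.0006 -0.0007  0.0001] turn -0.003 j6 now 0.674 yaw 1.411 pos [526.8 339.7 122.1] clk 36.78 gap 33.7 F [-2.5  1.1  4.6]
```

View pics/w20.png

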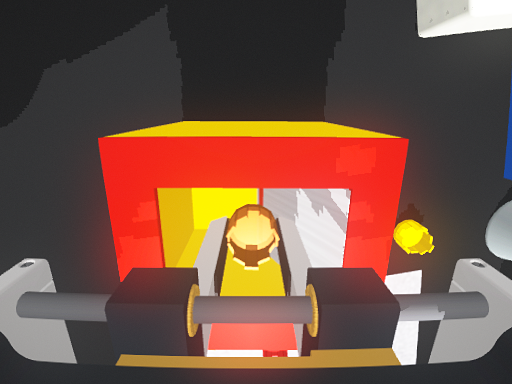

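The flap is held down by the hinge-side finger at (290,240), with a clear drop under the jar. Releasing.

send_rows([
  [[0, 0, 0], 0],
  [[0, 0, 0], 0],
  [[0, 0, 0], 0],
  [[0, 0, 0], 0],
  [[0, 0, 0], 0],
  [[0, 0, 0], 0],
  [[0, 0, 0], 0],
  [[0, 0, 0], 0],
], hand=-0.15)

```text
clock: 37.55
eef_pos: [525.5, 340.6, 122.9]
eef_rot: [-3.139, 0.001, 1.413]
wrist_force: [-7.7, 1.4, -2.1]
finger_gap: 53.9
```

```bash
python3 - <<'E'
from h import *
go((526.2,340.4,122),1.414); snap('wrist','w21.png')
E
```

```text
shift [-0.      0.0007  0.0009] turn -0.001 j6 now 0.674 yaw 1.413 pos [525.5 340.6 122.9] clk 37.55 gap 53.9 F [-7.7  1.4 -2.1]
```

View pics/w21.png

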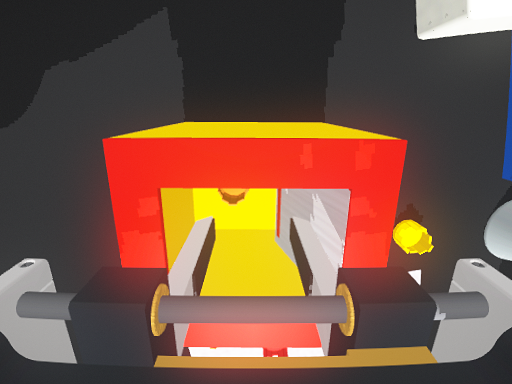

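The jar has dropped, with a bit of it visible at the bin's far wall at (232,195). Rising clear.

send_rows([
  [[0, 0, -0.01], 0],
  [[0, 0, -0.025], 0],
  [[0, 0, -0.04], 0],
  [[0, 0, -0.055], 0],
  [[0, 0, -0.075], 0],
  [[0, 0, -0.095], 0],
  [[0, 0, -0.115], 0],
  [[0, 0, -0.13], 0],
])

```text
clock: 38.27
eef_pos: [526.8, 340.4, 255.7]
eef_rot: [3.139, -0.002, 1.412]
wrist_force: [-0.6, -0.1, 0.1]
finger_gap: 54.3
```

```bash
python3 - <<'E'
from h import *
s=manip.read_state(); im=snap('wrist','w22.png'); sc=snap('scene','s22.png'); go((443,146,150),1.414)
for b,st in blobs(im,amber,60): print(b,st,plane('wrist',b,15,s))
for b,st in blobs(sc,amber,60): print(b,st,plane('scene',b,15))
E
```

```text
shift [-0.206  -0.0529  0.1054] turn -0.002 j6 now 0.674 yaw 1.412 pos [527.2 340.8 256.3] clk 38.37 gap 54.4 F [-0.5  0.8  0. ]
[259.5 150. ] [217 150  86   2  86] [540.59353062 358.18747494  15.        ]
[440.  252.9] [430 243  31  29 232] [835.86353793 124.02380681  15.        ]
[222.7 274.4] [214 264  19  23 236] [441.52754218 147.61293159  15.        ]
[115.1   3.5] [ 99   0  29   9 118] [ -591.88139797 -1458.35752379    15.        ]
[151.8   6.3] [143   0  17  17  94] [ -617.6457365  -1219.36597178    15.        ]
[157.6  27.9] [149  18  14  21  79] [-362.05199358 -986.31659673   15.        ]
[333.9 209.2] [328 202  13  15 152] [448.3361841  147.98719977  15.        ]
[451.9 226.6] [434 206  31  41  60] [382.00905301 423.41947699  15.        ]
[234.5 322.1] [ 215  303   40   38 1103] [828.1015602  81.9905343  15.       ]
[237.  355.9] [221 348  33  12  97] [888.16432862 119.8252192   15.        ]
```

View pics/s22.png

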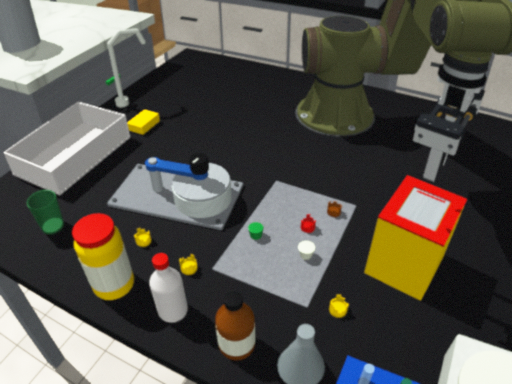

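View pics/w22.png

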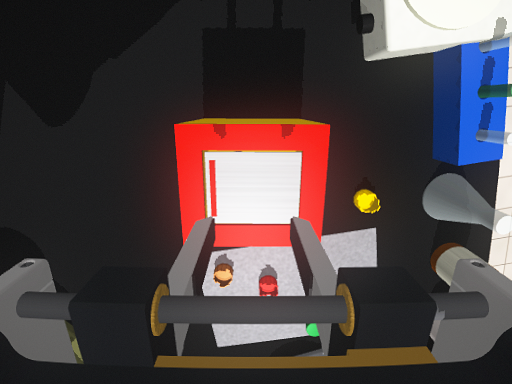

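The flap is shut and C is gone. D is at (443,146), and I keep the same yaw.

send_rows([
  [[-0.025, -0.006, 0], 0],
  [[-0.055, -0.014, 0], 0],
  [[-0.09, -0.023, 0], 0],
  [[-0.125, -0.032, 0], 0],
  [[-0.16, -0.041, 0.02], 0],
  [[-0.19, -0.049, 0.05], 0],
  [[-0.206, -0.053, 0.085], 0],
  [[-0.206, -0.053, 0.115], 0],
], hand=-0.36)

```text
clock: 39.03
eef_pos: [439.8, 142.9, 135.9]
eef_rot: [-3.142, 0.001, 1.411]
wrist_force: [0.8, 1.2, 0.2]
finger_gap: 64.0
```

send_rows([
  [[0, 0, 0.01], 0],
  [[0, 0, 0.025], 0],
  [[0, 0, 0.035], 0],
  [[0, 0, 0.035], 0],
  [[0, 0, 0.035], 0],
  [[0, 0, 0.035], 0],
  [[0, 0, 0.035], 0],
  [[0, 0, 0.035], 0],
])

```text
clock: 39.7
eef_pos: [441.7, 145.9, 103.5]
eef_rot: [3.141, -0.0, 1.413]
wrist_force: [-0.7, -0.7, 0.3]
finger_gap: 63.9
```

```bash
python3 - <<'E'
from h import *
s=manip.read_state(); im=snap('wrist','w23.png'); go((443,146,4),1.414)
for b,st in blobs(im,amber,60): print(b,st,plane('wrist',b,15,s))
E
```

```text
shift [0.0004 0.0012 0.0994] turn -0.001 j6 now 0.398 yaw 1.413 pos [441.7 145.8 103.4] clk 39.75 gap 63.8 F [ 0.9 -0.3 -0.3]
[252.9 188.2] [237 172  33  37 808] [441.61993461 148.21311627  15.        ]
```

View pics/w23.png

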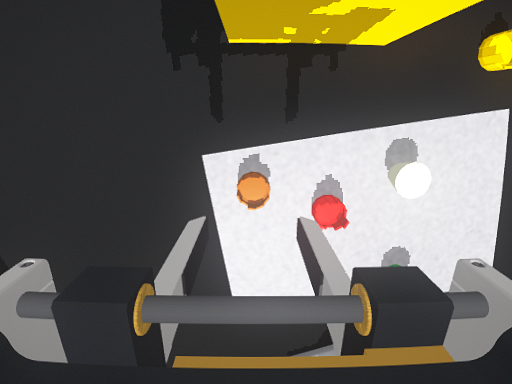

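D is at (253,188), the red look-alike at (328,211) clears the right finger, and I descend.

send_rows([
  [[0.001, 0.001, 0.015], 0],
  [[0.001, 0.001, 0.035], 0],
  [[0.001, 0.001, 0.055], 0],
  [[0.001, 0.001, 0.075], 0],
  [[0.001, 0.001, 0.09], 0],
  [[0.001, 0.001, 0.099], 0],
  [[0.001, 0.001, 0.099], 0],
  [[0.001, 0.001, 0.099], 0],
])

```text
clock: 40.42
eef_pos: [442.7, 146.6, 4.1]
eef_rot: [-3.142, 0.0, 1.413]
wrist_force: [1.4, 0.1, 0.5]
finger_gap: 63.7
```

send_rows([
  [[0, 0, 0], 0],
  [[0, 0, 0], 0],
  [[0, 0, 0], 0],
  [[0, 0, 0], 0],
  [[0, 0, 0], 0],
  [[0, 0, -0.01], 0],
  [[0, 0, -0.035], 0],
  [[0, 0, -0.07], 0],
], hand=1, force=30)

```text
clock: 41.08
eef_pos: [441.1, 146.1, 73.5]
eef_rot: [-3.138, 0.002, 1.413]
wrist_force: [0.1, 0.0, 0.1]
finger_gap: 33.8
```

send_rows([
  [[0, 0, -0.03], 0],
  [[0, 0, -0.065], 0],
  [[0, 0, -0.1], 0],
  [[0, 0, -0.135], 0],
  [[0, 0, -0.17], 0],
  [[0, 0, -0.18], 0],
  [[0, 0, -0.18], 0],
  [[0, 0, -0.18], 0],
])

```text
clock: 41.75
eef_pos: [442.2, 146.4, 253.4]
eef_rot: [-3.142, 0.0, 1.413]
wrist_force: [1.1, 0.4, -1.3]
finger_gap: 33.5
```

```bash
python3 - <<'E'
from h import *
go((526.2,340.4,252),1.414); snap('wrist','w24.png')
E
```

```text
shift [0.2048 0.0524 0.0014] turn -0.001 j6 now 0.399 yaw 1.413 pos [442.2 146.4 253.4] clk 41.75 gap 33.5 F [ 1.1  0.4 -1.3]
```

View pics/w24.png

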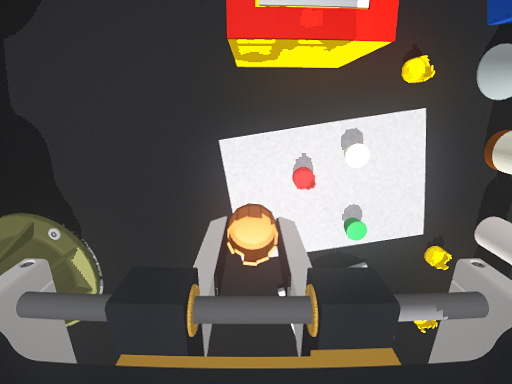

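D is held at (253,232).

send_rows([
  [[0.03, 0.008, 0], 0],
  [[0.06, 0.016, 0], 0],
  [[0.095, 0.024, 0], 0],
  [[0.13, 0.033, 0], 0],
  [[0.165, 0.042, 0], 0],
  [[0.19, 0.049, 0], 0],
  [[0.205, 0.0525, 0], 0],
  [[0.205, 0.0525, 0], 0],
])

```text
clock: 42.47
eef_pos: [526.4, 342.8, 250.3]
eef_rot: [-3.138, 0.003, 1.415]
wrist_force: [-0.9, -0.1, -0.9]
finger_gap: 33.5
```

send_rows([
  [[0, 0, 0], 0],
  [[0, 0, 0], 0],
  [[0, 0, 0], 0],
  [[0, 0, 0], 0],
  [[0, 0, 0], 0],
  [[0, 0, 0], 0],
  [[0, 0, 0], 0],
  [[0, 0, 0], 0],
])

```text
clock: 43.13
eef_pos: [526.6, 340.6, 253.9]
eef_rot: [3.141, -0.0, 1.413]
wrist_force: [1.4, -0.6, -0.4]
finger_gap: 33.7
```

```bash
python3 - <<'E'
from h import *
go((526.2,340.4,122),1.414); snap('wrist','w25.png')
E
```

```text
shift [-0.0003 -0.0004  0.1319] turn -0.001 j6 now 0.674 yaw 1.413 pos [526.6 340.6 253.9] clk 43.13 gap 33.7 F [ 1.4 -0.6 -0.4]
```

View pics/w25.png

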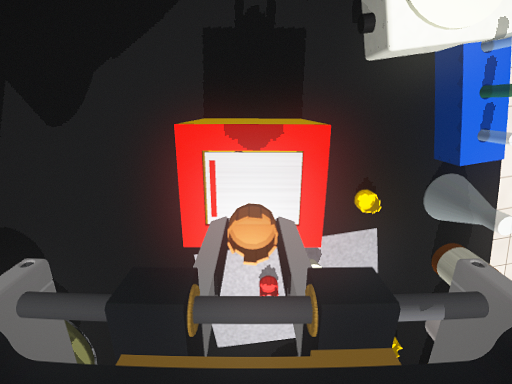

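The jar sits at (253,232) over the slot, in the same pose that worked before. Lowering.

send_rows([
  [[0, 0, 0.015], 0],
  [[0, 0, 0.035], 0],
  [[0, 0, 0.055], 0],
  [[0, 0, 0.075], 0],
  [[0, 0, 0.09], 0],
  [[0, 0, 0.105], 0],
  [[0, 0, 0.12], 0],
  [[0, 0, 0.132], 0],
])

```text
clock: 43.85
eef_pos: [526.6, 340.9, 121.4]
eef_rot: [3.141, -0.001, 1.413]
wrist_force: [-2.9, -0.3, 5.2]
finger_gap: 33.5
```

```bash
python3 - <<'E'
from h import *
go((526.2,340.4,122),1.414); snap('wrist','w26.png')
E
```

```text
shift [-0.0006 -0.0004 -0.0006] turn -0.001 j6 now 0.674 yaw 1.413 pos [526.6 340.9 121.4] clk 43.85 gap 33.5 F [-2.9 -0.3  5.2]
```

View pics/w26.png

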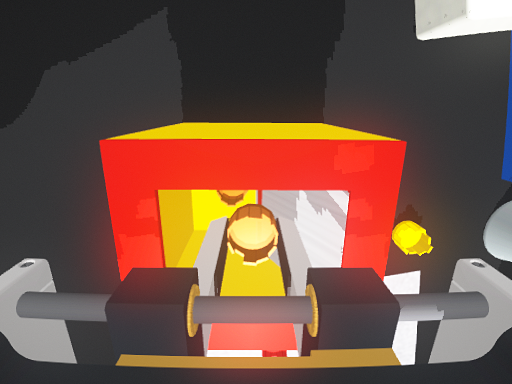

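The flap is open and held; jar D is at (253,235), with C on the bin floor behind it at (232,195). Releasing.

send_rows([
  [[0, 0, 0], 0],
  [[0, 0, 0], 0],
  [[0, 0, 0], 0],
  [[0, 0, 0], 0],
  [[0, 0, 0], 0],
  [[0, 0, 0], 0],
  [[0, 0, 0], 0],
  [[0, 0, 0], 0],
], hand=-0.15)

```text
clock: 44.57
eef_pos: [525.9, 340.9, 122.1]
eef_rot: [-3.14, 0.0, 1.413]
wrist_force: [-6.8, 0.7, -2.5]
finger_gap: 54.3
```

send_rows([
  [[0, 0, -0.01], 0],
  [[0, 0, -0.025], 0],
  [[0, 0, -0.04], 0],
  [[0, 0, -0.055], 0],
  [[0, 0, -0.075], 0],
  [[0, 0, -0.095], 0],
  [[0, 0, -0.115], 0],
  [[0, 0, -0.14], 0],
])

```text
clock: 45.23
eef_pos: [526.6, 340.5, 263.2]
eef_rot: [3.141, -0.0, 1.413]
wrist_force: [-0.8, 0.0, 0.2]
finger_gap: 54.0
```

send_rows([
  [[-0.02, 0, -0.01], 0],
  [[-0.05, 0, -0.02], 0],
  [[-0.08, 0, -0.03], 0],
  [[-0.11, 0, -0.04], 0],
  [[-0.14, 0, -0.05], 0],
  [[-0.16, 0, -0.05], 0],
  [[-0.17, 0, -0.05], 0],
  [[-0.17, 0, -0.05], 0],
])

```text
clock: 45.9
eef_pos: [500.0, 171.5, 312.8]
eef_rot: [3.14, -0.0, 1.411]
wrist_force: [-0.3, -0.4, -0.2]
finger_gap: 54.0
```

```bash
python3 - <<'E'
from h import *
snap('wrist','w27.png'); snap('scene','s27.png'); im=snap('top','t27.png')
a=cv2.resize(im[120:290,50:450],None,fx=2,fy=2,interpolation=cv2.INTER_CUBIC); cv2.imwrite('pics/c27.png',a[...,::-1]); go((526,340,200))
E
```

```text
shift [ 0.1684 -0.0004  0.1117] turn 0 j6 now 0.423 yaw 1.413 pos [500.  173.7 311.7] clk 46.05 gap 53.7 F [0.5 0.7 0.2]
```

View pics/w27.png

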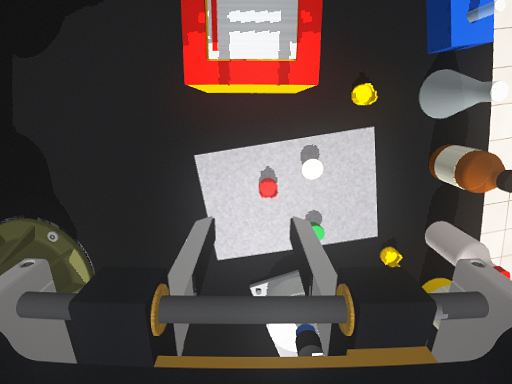

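View pics/s27.png

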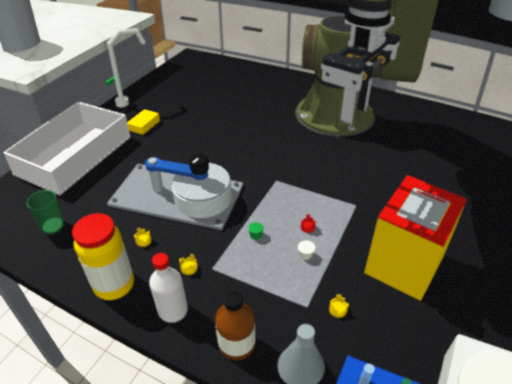

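View pics/c27.png

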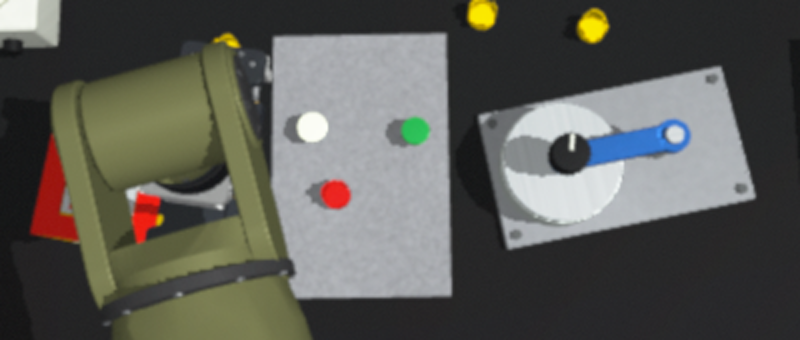

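send_rows([
  [[-0.03, 0.01, -0.01], 0],
  [[-0.06, 0.01, -0.02], 0],
  [[-0.09, 0.01, -0.02], 0],
  [[-0.12, 0.01, -0.02], 0],
  [[-0.15, 0.01, -0.02], 0],
  [[-0.17, 0.01, -0.02], 0],
  [[-0.17, 0.01, -0.02], 0],
  [[-0.17, 0.01, -0.02], 0],
])

```text
clock: 46.72
eef_pos: [483.3, 3.7, 331.6]
eef_rot: [-3.141, -0.0, 1.412]
wrist_force: [-0.1, -0.6, -0.4]
finger_gap: 54.2
```

```bash
python3 - <<'E'
from h import *
sc=snap('scene','s28.png'); im=snap('top','t28.png')
a=cv2.resize(sc[160:300,360:480],None,fx=4,fy=4,interpolation=cv2.INTER_CUBIC)
b=cv2.resize(sc[140:240,100:260],None,fx=4,fy=4,interpolation=cv2.INTER_CUBIC)
cv2.imwrite('pics/c28.png',np.hstack([a[:400,:,::-1],b[:400,:280,::-1]])); cv2.imwrite('pics/c28b.png',b[...,::-1])
dk=lambda h,s,v:(v<60)
for n,i,box in(('top',im,(300,170,360,225)),('scene',sc,(180,140,215,185))):
    x0,y0,x1,y1=box; g=cv2.cvtColor(i,cv2.COLOR_RGB2GRAY)[y0:y1,x0:x1]; k,l,st,c=cv2.connectedComponentsWithStats((g<55).astype(np.uint8))
    for j in range(1,k):
        if st[j][4]>40: print(n,c[j]+[x0,y0],st[j])
cv2.imwrite('pics/c28c.png',cv2.resize(im[140:280,50:150],None,fx=4,fy=4,interpolation=cv2.INTER_CUBIC)[...,::-1])
E
```

```text
top [333.764 197.676] [ 25  18  20  19 250]
scene [197.28740157 155.0984252 ] [   0    0   35   39 1016]
```

View pics/c28.png

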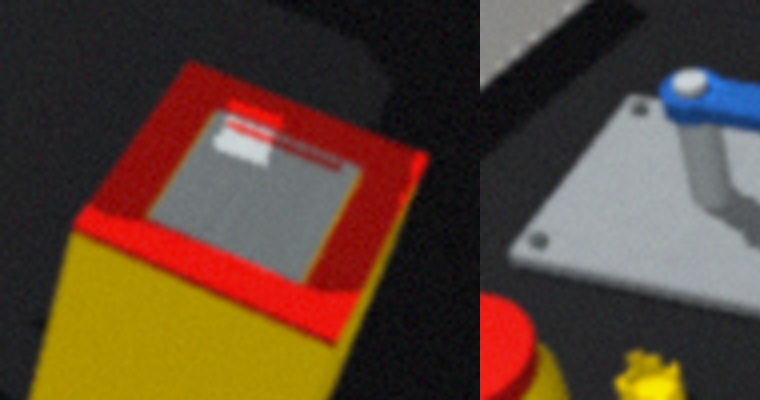

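View pics/c28b.png

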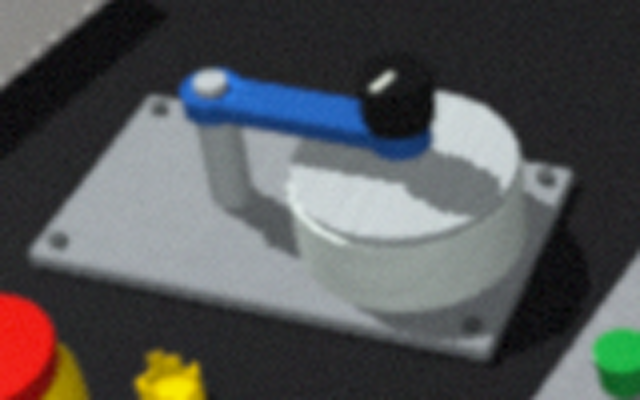

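View pics/c28c.png

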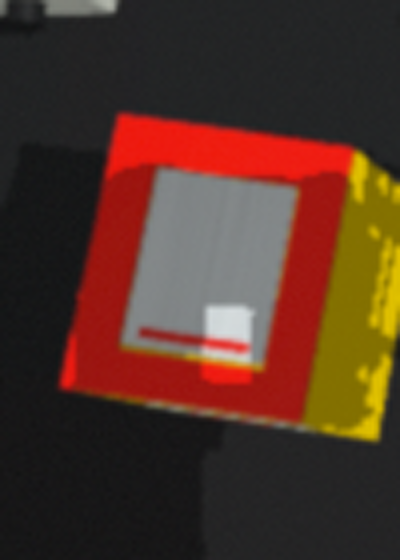

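```bash
python3 - <<'E'
from h import *
k=plane('top',(333.8,197.7),130); post=plane('top',(387,186.8),100); d=(k-post)[:2]; print(k,np.hypot(*d),'dir',np.arctan2(d[1],d[0])-np.pi/2)
print(manip.sign_off())
E
```

```text
[ 544.79773595 -160.24430762  130.        ] 129.60496828390532 dir 0.2186338943897963
the job is handed in; nothing more can be done
None
```

I handed the job in at about 47 s of the 210 s, with the gripper open and touching nothing. It reported no verdict.

- **Whole jars:** Two were present, and both stood upright in the pot when I last saw them, before closing the bridge.
- **Bridge:** It is at its stop: a 20 N push moved it no further. A last camera check put its direction at 0.219 rad, against 0.19 to 0.21 measured for the pot. That differs by 1 to 3 mm at the knob, within measuring error, and the lid looks flush on the rim.
- **Knob:** I turned it clockwise about 4.5 rad, until the moment rose from 0.1 to 0.57 N m. A firmer second grip reached 0.88 N m and slipped without turning it further, so I take it as tight.
- **Broken jars:** Two were present. One had been knocked about 5 cm aside mid-run, so I found it again before picking it up. I dropped both through the flap, and the last pictures show the flap shut.
- **Left in place:** The crucible, the stopper and the red and yellow look-alikes are untouched on the bench.

I did not look into the bin after the second drop. I judge that jar to be inside because it was released below the slot and no amber stump is left on the bench.

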